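# Zero the counting scale, empty and heft the bin, record the lot

## Robot

A 7-joint arm with a two-finger parallel gripper is mounted at the origin on the work surface. World frame = base frame: x ahead of the robot, y to its left, z up, the work surface at z = 0. Lengths are in m, angles in rad, forces in N, time in s.
With the tool pointing down it reaches from about 0.425 to 0.925 m from the base axis. Payload 6.8 kg.
Tool frame: the origin (TCP) lies between the finger pads; the fingertips stand 22 mm ahead of it and the grasp point (between the pads) lies 3 mm ahead of it; z points along the fingers, y is the line along which they close (so a half turn about z gives the same grasp; the last joint's range is limited). The gripper opens to 85 mm and grips with 20 to 120 N. Pads are 22 mm wide; open, the fingers measure 114 mm over their backs; the gripper's body (76 mm by 85 mm) begins 54 mm behind the grasp point. The pads swing forward as they close: fully open they stand 13 mm farther back than shut.
Start: joints at [-1.328, 0.477, 0.022, 1.555, -0.011, 1.109, -0.083], TCP at [0.232, 0.634, 0.253] pointing down, gripper open.
Joint ranges: [-2.96, 2.96], [-0.34, 2.1], [-1.41, 1.46], [0.24, 2.44], [-1.37, 4.51], [0.17, 1.92], [-2.96, 2.96]. Speed limits (rad/s): [2.39, 2.39, 3.14, 3.14, 3.14, 3.14, 3.14].

## Interface

Orientations are given as a unit quaternion [w, x, y, z].
In Python, from station import bot gives the robot as it stands.
- The arm moves only by the tool servo_tool, never from a script. Its argument "motion" is a list that holds one entry, the list of rows, each a list of 5 numbers: the opening, from 0 (shut) to 1 (fully open), then the shift along the world's x, y, z each as a share of 0.04 m, from -1 to 1, then the turn about the world's z as a share of 0.12 rad, from -1 to 1. A call has 1 to 20 rows; each row shifts and turns the commanded pose from where the row before left it; what a row does not reach is not made up. A row lasts 1/10 s, in which the tool goes at most 50 mm and 8.59 degrees, less where a joint would pass 70% of its speed; a pose out of reach is approached as far as the arm can. A call with a number of a shift or a turn outside -1 to 1 is refused whole. A call with a gripper value outside its range is refused whole. The fingers move at their own pace and stop on an object; "newtons" is the grip in N (left out, the last holds). Time passes only in rows, so rows that do not move let the fingers close. It gives the time, the measured TCP pose, the force, the opening and the grip force at its end, in the units of the state.
- bot.get_obs(): the state, without advancing time (a new reading comes with each control period).
- bot.read_camera(name): name is "side" or "top" or "wrist"; returns (picture, depth): 384x512x3 uint8, red, green, blue; 384x512 float32, m along the optical axis (not along the pixel's ray), 0 where there is no reading.
- bot.get_calibration(name): a dict with "fovy" (degrees; the focal length in pixels is half the picture's height over the tangent of half this angle, whatever the lens; pixels are square), "cx", "cy" (the principal point, pixels), "view" (4x4, takes a point from world to camera coordinates). Camera axes: x right, y down, z forward; pixel columns grow to the right and rows downward; lengths in m; the calibration is good to about 2 mm. A picture is of the moment at which its call begins: read the wrist's pose just before it. get_calibration takes no time and is no camera call; for the wrist camera it gives the pose at the moment of the call.
- bot.hand_in(): hands the job in; it is judged then, once.
The state is a dict: "t": time; "q": joint angles; "joint_vel": joint speeds; "joint_torque": joint torques, N m; "eef_pos": TCP position; "tool_rot": TCP orientation; "contact_force": force on the tool from outside, world axes, zero at the start; "torque": the same for the moment, N m; "gripper_width": opening from 0.0 (shut) to 1.0 (fully open); "grasp_force": force on a finger pad.
Only numpy, scipy, OpenCV 4.12 (cv2) and the standard library are available. Lean on these libraries where they do the work, as an engineer would, in place of code of your own. Each camera call takes 0.05 s, during which the arm holds its last target. There are 200 camera calls.

## Task

Make up and record this lot of steel bushes on the counting scale. While the dish is still empty, press the recessed zero key (the well next to the display) fully down with the stylus and stand the stylus back in its stand; then tip the bushes from the grey bin into the dish and heft the bin - hold it upright and still for a second, lifted clear above the scale's height, to feel whether a bush is left inside - tip again until it hefts empty, and stand it upright in the free half of the empties tray. Put every bush that stands loose on the blue bench into the dish as well, press the record key (the outer well) fully down with the stylus once the whole lot is in the dish, stand the stylus back in its stand, and leave the loupe, the tape and everything else where it is.

Things in the scene. Friction and masses are not known exactly. Their poses are not given: they have to be found in the camera images.
- scale: bench counting scale, fixed to the bench, 290 mm deep (x) by 200 mm wide (y). Origin: middle of its underside, at bench height; -x is its front (operator's side), z up. The front 80 mm is a flat key panel 45 mm high; behind it stands the open square steel dish.
- dish_mid (a point): centre of the dish's inner floor, 69 mm above the bench, axes as the scale's. The dish is 200 x 200 mm outside, 3 mm walls, rim 29 mm above this point.
- zero_mouth (a point): centre of the mouth of the zero key's well, at the panel's top face, 45 mm above the bench. The panel has just two wells, round and 14 mm wide, side by side to the right of the display as the operator at -x sees it (-y side); this is the one next to the display. Its key's top lies 7 mm below the mouth; fingers do not fit.
- record_mouth (a point): centre of the mouth of the record key's well, the other one: same size, 40 mm farther to the right (-y), nearer the panel's end.
- zero_key (a joint): travel of the zero key, an 11 mm round spring plunger in its well that moves straight down: 0 out, 0.004 m fully down; about 0.7 N to start, 3.5 N fully down, springs back.
- record_key (a joint): travel of the record key, exactly like the zero key.
- stand: black stylus stand, fixed to the bench: a 46 mm square block on a 62 mm round foot, 50 mm high in all, with an upright 17 mm wide hole in the middle of the top, 46 mm deep. Origin: centre of the underside.
- stand_mouth (a point): centre of the hole's mouth, on top of the stand, 50 mm above the bench.
- stylus: stylus standing tip down in the stand, 125 mm long, about 45 g. Origin: the tip; z up along it; x, y across the grip's flats. From the tip: white point 6 mm thick to 20 mm, 10 mm shank to 45 mm, 22 mm wide collar from 45 to 50 mm (rests on the stand, tip then 5 mm above the bench), black 14 x 14 mm square grip from 50 to 125 mm.
- bin: grey hopper-front picking bin, loose, 160 g empty, holding bushes. Origin under its floor; -x is its front, z up. In mm: 63 wide (y -31.5 to 31.5), walls 3, flat floor x -30 to 50, back and sides 60 high, front sloping out at 45 degrees from x -30 at the floor, its last 14 mm steeper (60 degrees), to the pouring lip at x -64, z 39. Can be gripped across its two sides.
- tray: white empties tray, fixed to the bench, 170 (x) by 230 mm (y), 10 mm rim, floor 5 mm above the bench. Origin: centre of the underside. Its +y half holds a fixed empty bin of the same kind, front to -x, its nearer side 36 mm from the tray's middle line; the -y half is free.
- tray_slot (a point): the place for the emptied bin in the free half: where the bin's origin comes when it stands in the middle of the free half with its axes along the tray's. On the tray's floor, axes as the tray's.
- B1: flanged steel bush, 50 g, 36 mm tall: square flange 22 x 22 x 4 mm with a tube 16 mm in outer diameter and 32 mm long on it. Origin: centre of the flange's outer face (its underside as it stands); z runs along the tube, away from the flange; x and y run along the flange's sides. Starts standing in the bin. Absent in some starts.
- B2: flanged steel bush, 50 g, 36 mm tall: square flange 22 x 22 x 4 mm with a tube 16 mm in outer diameter and 32 mm long on it. Origin: centre of the flange's outer face (its underside as it stands); z runs along the tube, away from the flange; x and y run along the flange's sides. Starts standing in the bin. Absent in some starts.
- B3: flanged steel bush, 50 g, 36 mm tall: square flange 22 x 22 x 4 mm with a tube 16 mm in outer diameter and 32 mm long on it. Origin: centre of the flange's outer face (its underside as it stands); z runs along the tube, away from the flange; x and y run along the flange's sides. Starts standing in the bin. Absent in some starts.
- B4: flanged steel bush, 50 g, 36 mm tall: square flange 22 x 22 x 4 mm with a tube 16 mm in outer diameter and 32 mm long on it. Origin: centre of the flange's outer face (its underside as it stands); z runs along the tube, away from the flange; x and y run along the flange's sides. Starts standing in the bin. Absent in some starts.
- B5: flanged steel bush, 50 g, 36 mm tall: square flange 22 x 22 x 4 mm with a tube 16 mm in outer diameter and 32 mm long on it. Origin: centre of the flange's outer face (its underside as it stands); z runs along the tube, away from the flange; x and y run along the flange's sides. Starts standing in the bin. Absent in some starts.
- B6: flanged steel bush, 50 g, 36 mm tall: square flange 22 x 22 x 4 mm with a tube 16 mm in outer diameter and 32 mm long on it. Origin: centre of the flange's outer face (its underside as it stands); z runs along the tube, away from the flange; x and y run along the flange's sides. Starts standing in the bin. Absent in some starts.
- L1: flanged steel bush, 50 g, 36 mm tall: square flange 22 x 22 x 4 mm with a tube 16 mm in outer diameter and 32 mm long on it. Origin: centre of the flange's outer face (its underside as it stands); z runs along the tube, away from the flange; x and y run along the flange's sides. Starts standing loose on the bench in front of the tray, the bin or the scale. Absent in some starts.
- L2: flanged steel bush, 50 g, 36 mm tall: square flange 22 x 22 x 4 mm with a tube 16 mm in outer diameter and 32 mm long on it. Origin: centre of the flange's outer face (its underside as it stands); z runs along the tube, away from the flange; x and y run along the flange's sides. Starts standing loose on the bench in front of the tray, the bin or the scale. Absent in some starts.
- L3: flanged steel bush, 50 g, 36 mm tall: square flange 22 x 22 x 4 mm with a tube 16 mm in outer diameter and 32 mm long on it. Origin: centre of the flange's outer face (its underside as it stands); z runs along the tube, away from the flange; x and y run along the flange's sides. Starts standing loose on the bench in front of the tray, the bin or the scale. Absent in some starts.
- L4: flanged steel bush, 50 g, 36 mm tall: square flange 22 x 22 x 4 mm with a tube 16 mm in outer diameter and 32 mm long on it. Origin: centre of the flange's outer face (its underside as it stands); z runs along the tube, away from the flange; x and y run along the flange's sides. Starts standing loose on the bench in front of the tray, the bin or the scale. Absent in some starts.
- loupe: black inspection loupe standing on the bench, a round waisted thing 34 mm wide and 40 mm high. Origin: centre of its underside. A bystander.
- tape: roll of clear tape lying flat, 72 mm wide, 20 mm high, beyond the scale. Origin: centre of its underside. A bystander.
Not all that is in view belongs to the job. What is shaped like the bin but green is not meant.

How it is judged:
By the outcome, as a careful person would: the job done as asked, in the order asked, and still so for the second after the job is handed in, with the robot touching nothing.
Of B1, B2, B3, B4, B5, B6 only 3 to 6 are there at a start; the rules pass over those that are not, and their reading is None.
Of L1, L2, L3, L4 only 2 to 4 are there at a start; the rules pass over those that are not, and their reading is None.
At some moment in a run one of L1, L2, L3, L4 may be knocked a few centimetres aside while the robot is not near it.
It also fails if it takes over 210 s, if anything falls off the work surface, if the arm or the gripper's body presses on something with over 40 N, if the wrist force passes 120 N, or if a joint passes its speed limit or range.

## Working session

There is one attempt and no reset: what is moved stays moved. The work goes in short steps, Python scripts to look and compute and a tool call to move; the robot and the scene stay as the last step left them, time stands still between calls to the robot, and variables do not carry over. Pictures are saved under pics/ and viewed, at most 14 in all, crops included, and the job is handed in when it is done.

Besides the shell and the picture viewer there is one more tool, called after ">>>" by a JSON object that holds its "method" and its "body", one argument or row to a line. servo_tool: Moves the arm, as the interface text tells. Shift numbers are shares of 0.04 m and turn numbers shares of 0.12 rad, none past 1 either way. Its arguments: {"type":"object","properties":{"motion":{"type":"array"},"newtons":{"type":"number"}},"required":["motion"]}

```bash
ls; mkdir -p pics; cat > h.py <<'E'
import numpy as np, cv2
from station import bot
def cam(n):
    c=bot.get_calibration(n); im,d=bot.read_camera(n)
    return im,d,c
def K(c,h=384):
    f=h/2/np.tan(np.radians(c['fovy'])/2); return f,c['cx'],c['cy']
def pts(d,c):
    f,cx,cy=K(c); v,u=np.indices(d.shape)
    P=np.stack([(u-cx)/f*d,(v-cy)/f*d,d],-1)
    V=np.array(c['view']); return (P-V[:3,3])@V[:3,:3]
def ray(c,u,v,z):
    f,cx,cy=K(c); V=np.array(c['view']); R=V[:3,:3]; o=-R.T@V[:3,3]
    r=R.T@np.array([(u-cx)/f,(v-cy)/f,1]); return o+r*(z-o[2])/r[2]
def proj(c,p):
    f,cx,cy=K(c); V=np.array(c['view']); q=V[:3,:3]@np.array(p)+V[:3,3]; return f*q[0]/q[2]+cx,f*q[1]/q[2]+cy
E
python3 - <<'E'
from h import *
for n in("top","side"):
    im,d,c=cam(n); cv2.imwrite(f'pics/{n}0.png',cv2.resize(im[:,:,::-1],(800,600)))
    np.savez(f'{n}0.npz',im=im,d=d); V=np.array(c['view']); print(n,c['fovy'],c['cx'],c['cy'],-V[:3,:3].T@V[:3,3],V[2,:3])
    print((d>0).mean())
print(bot.get_obs())
E
```

```text
pics
top 42.652585781326025 249.63780363109146 187.3434130298019 [ 0.21897796 -0.06732944  1.68282724] [ 0.19202232 -0.01204888 -0.98131659]
0.9958597819010416
side 56.66152336634558 249.95180958285937 195.84351562018477 [ 0.10172295 -0.48460638  0.74384002] [ 0.46540387  0.4548111  -0.75930633]
0.9959259033203125
{'t': 0.1, 'q': array([-1.32810616,  0.47773384,  0.02233132,  1.55633812, -0.01149408,
        1.10929662, -0.08307964]), 'joint_vel': array([-8.84976940e-05, -1.00048555e-03,  5.63008592e-05, -2.20643020e-03,
        3.67803465e-06,  1.11792002e-03, -1.35935672e-03]), 'joint_torque': array([ 4.62753349e-03, -5.97756958e+01,  1.61390204e+00, -2.81957710e+01,
        1.29130011e-02,  4.89252867e-03, -3.79998539e-05]), 'eef_pos': array([0.23179047, 0.63343121, 0.25241779]), 'tool_rot': array([-8.41886335e-05,  1.74470900e-01,  9.84661986e-01, -8.19634503e-04]), 'contact_force': array([-0.35215677, -0.13008957, -0.36827484]), 'torque': array([ 0.00803132,  0.02168399, -0.00496556]), 'grasp_force': 0.0, 'gripper_width': 0.9980529610819043}
```

View pics/top0.png

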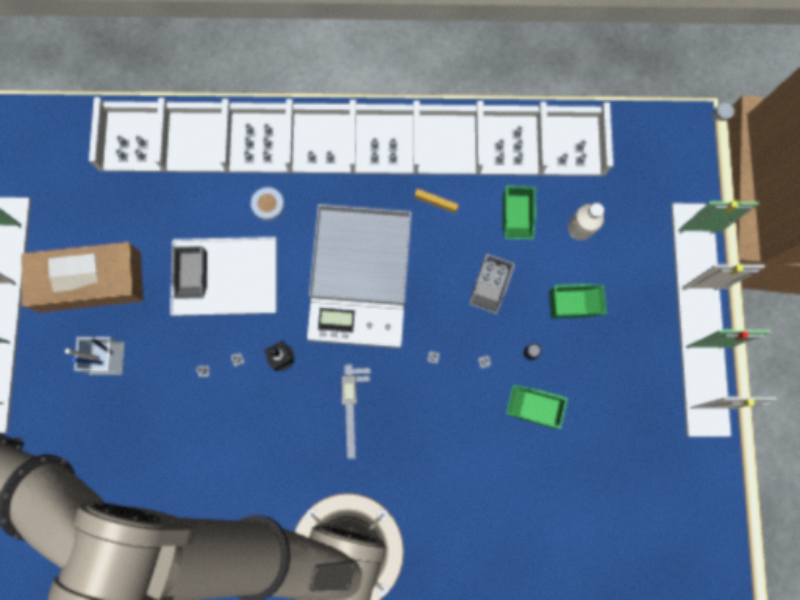

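View pics/side0.png

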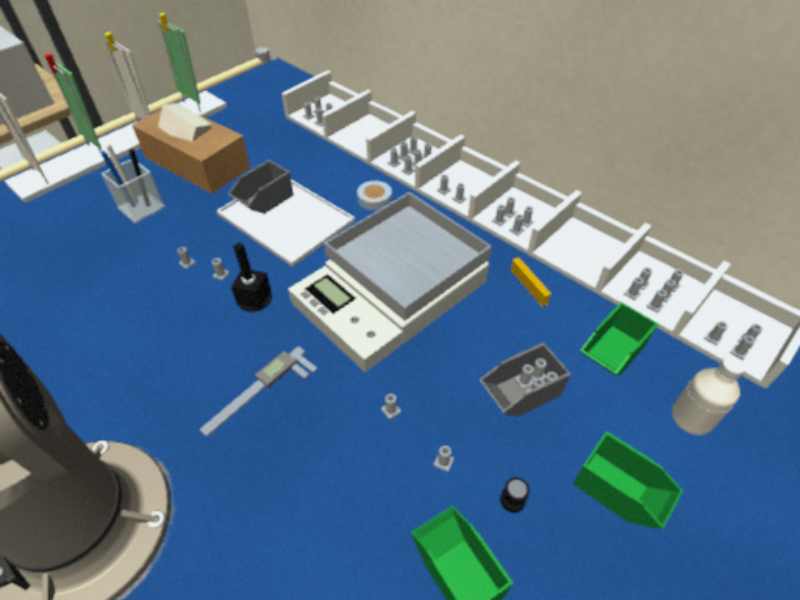

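```bash
cat > m.py <<'E'
from h import *
def blobs(n,im,d,c,box,zlo,zhi,amin,amax):
    P=pts(d,c); m=((P[...,2]>zlo)&(P[...,2]<zhi)&(P[...,0]>box[0])&(P[...,0]<box[1])&(P[...,1]>box[2])&(P[...,1]<box[3])).astype(np.uint8)
    k,l,s,_=cv2.connectedComponentsWithStats(m)
    for i in range(1,k):
        if amin<=s[i,4]<=amax:
            Q=P[l==i]; r=cv2.minAreaRect((Q[:,:2]*1000).astype(np.float32))
            print(n,s[i,4],'ctr',Q.mean(0).round(4),'zmax',Q[:,2].max().round(4),'rect',np.round(r[0],1),np.round(r[1],1),round(r[2],1))
E
python3 - <<'E'
from m import *
for n in("top","side"):
    z=np.load(f'{n}0.npz'); im,d=z['im'],z['d']; c=bot.get_calibration(n)
    P=pts(d,c); b=(abs(P[...,2])<.01)&(P[...,0]>.35)&(P[...,0]<.8)&(abs(P[...,1])<.4); print(n,'bench z',np.median(P[b][:,2]))
    print('bushes/stand/loupe'); blobs(n,im,d,c,(.3,.62,-.5,.5),.02,.3,8,600)
    print('bin'); blobs(n,im,d,c,(.5,.75,-.5,-.2),.045,.2,8,900)
    print('dish/rim'); blobs(n,im,d,c,(.5,.9,-.2,.2),.085,.12,50,9000)
    print('panel'); blobs(n,im,d,c,(.45,.65,-.2,.2),.035,.052,50,9000)
    print('tray'); blobs(n,im,d,c,(.45,.85,.15,.5),.003,.02,200,9000)
    print('tray bin'); blobs(n,im,d,c,(.45,.85,.15,.5),.025,.1,50,9000)
E
```

```text
top bench z 0.001172220772476057
bushes/stand/loupe
top 515 ctr [0.5651 0.477  0.0725] zmax 0.099 rect [569.4 479.7] [100.8  41.4] 1.1
top 308 ctr [0.5639 0.3523 0.0432] zmax 0.0716 rect [571.2 351.3] [98.  66.4] 0.8
top 326 ctr [ 0.5679 -0.3104  0.042 ] zmax 0.0704 rect [ 560.1 -306. ] [ 65.6 117.6] 70.9
top 169 ctr [ 0.525  -0.4596  0.0472] zmax 0.0709 rect [ 525.1 -469.8] [67.4 59.9] 1.4
top 184 ctr [0.398  0.4957 0.0603] zmax 0.0952 rect [397.6 495.9] [69.8  7.3] 0.2
top 219 ctr [0.4003 0.1499 0.0613] zmax 0.137 rect [403.1 152.9] [47.4 46.3] 28.9
top 71 ctr [ 0.4169 -0.3956  0.0414] zmax 0.0513 rect [ 417.3 -395.7] [28.  30.5] 2.5
top 18 ctr [ 0.4041 -0.1808  0.0337] zmax 0.0462 rect [ 405.  -180.3] [13.3 15.2] 88.1
top 20 ctr [0.3966 0.245  0.0337] zmax 0.0413 rect [396.7 245.4] [14.3 13.8] 46.8
top 20 ctr [ 0.3945 -0.2927  0.0349] zmax 0.0464 rect [ 395.4 -292.9] [14.3 15.6] 49.6
top 20 ctr [0.3707 0.3174 0.0335] zmax 0.0453 rect [370.6 316.9] [14.3 13.7] 11.6
top 154 ctr [ 0.321  -0.3901  0.042 ] zmax 0.0693 rect [ 320.  -398.6] [ 39.4 119.5] 0.0
bin
top 35 ctr [ 0.714  -0.34
[... 2222 characters left out ...]

side 1008 ctr [ 0.6138 -0.0249  0.0936] zmax 0.1018 rect [616.1 -21.9] [204.1 203.2] 85.6
panel
side 1654 ctr [ 0.4905 -0.0252  0.0459] zmax 0.052 rect [549.5 -17.1] [198.8 215.1] 0.1
tray
side 470 ctr [0.8352 0.3202 0.0103] zmax 0.0199 rect [829.8 324.9] [ 40.1 349. ] 0.3
side 2180 ctr [0.5771 0.2633 0.0065] zmax 0.02 rect [585.7 293.5] [195.3 252.7] 1.8
tray bin
side 75 ctr [0.8369 0.4288 0.0492] zmax 0.0692 rect [838.6 430.9] [22.  18.5] 3.6
side 786 ctr [0.5723 0.4733 0.0641] zmax 0.09 rect [580.3 478.8] [120.3  41.9] 0.3
side 82 ctr [0.8366 0.2855 0.0493] zmax 0.0692 rect [838.6 287.3] [14.8 22.8] 87.6
side 721 ctr [0.5885 0.3525 0.0472] zmax 0.0691 rect [581.5 352.1] [115.1  71.4] 2.3
```

>>> {"method": "servo_tool", "body": {
  "motion": [
    [[1,0.35,-0.925,0,0],[1,0.35,-0.925,0,0],[1,0.35,-0.925,0,0],[1,0.35,-0.925,0,0],[1,0.35,-0.925,0,0],[1,0.35,-0.925,0,0],[1,0.35,-0.925,0,0],[1,0.35,-0.925,0,0],[1,0.35,-0.925,0,0],[1,0.35,-0.925,0,0],[1,0.35,-0.925,0,0],[1,0.35,-0.925,0,0],[1,0.35,-0.925,0,0],[1,0,0,0,0]]
  ]
}}

```text
t: 1.5
eef_pos: [0.4151, 0.1477, 0.2532]
tool_rot: [0.0, 0.179, 0.984, -0.001]
contact_force: [0.3, -0.2, -0.4]
gripper_width: 1.003
grasp_force: 0.0
```

```bash
python3 - <<'E'
from m import *
o=bot.get_obs(); print(o['t'],o['eef_pos'],o['tool_rot'],o['q'])
im,d,c=cam("wrist"); cv2.imwrite('pics/w1.png',cv2.resize(im[:,:,::-1],(800,600)))
V=np.array(c['view']); print(c['fovy'],-V[:3,:3].T@V[:3,3],V[2,:3])
blobs('w',im,d,c,(.3,.62,-.5,.5),.025,.3,100,60000)
P=pts(d,c); m=(P[...,2]>.11)&(P[...,2]<.14); Q=P[m&(abs(P[...,0]-.4)<.05)&(abs(P[...,1]-.15)<.05)]
print(cv2.minAreaRect((Q[:,:2]*1000).astype(np.float32)),len(Q))
for n in("top","side"):
    z=np.load(f'{n}0.npz'); im,d=z['im'],z['d']; c=bot.get_calibration(n); g=cv2.cvtColor(im,cv2.COLOR_RGB2GRAY)
    P=pts(d,c); m=((P[...,0]>.44)&(P[...,0]<.51)&(P[...,1]<0)&(P[...,1]>-.10)&(P[...,2]>.03)&(g<150)).astype(np.uint8)
    k,l,s,ce=cv2.connectedComponentsWithStats(m)
    for i in range(1,k):
        if s[i,4]>=6: print(n,s[i,4],ce[i],ray(c,*ce[i],.045).round(4))
E
```

```text
1.5 [0.4151413  0.14768319 0.25323434] [ 1.71682971e-04  1.78552724e-01  9.83930096e-01 -6.79503398e-04] [-0.74908266  0.07851093  0.28173543  2.10281305 -0.02497479  0.96404439
  0.7578497 ]
62.63535595361181 [0.3385416  0.17568222 0.37389394] [ 0.29756073 -0.11273088 -0.94802393]
w 258 ctr [0.3723 0.3161 0.0338] zmax 0.0382 rect [372.6 317. ] [16.4 15. ] 69.6
w 183 ctr [0.3979 0.2439 0.0345] zmax 0.0377 rect [398.  244.5] [15.9 15.2] 69.8
w 2128 ctr [0.3993 0.1536 0.0663] zmax 0.1316 rect [404.5 151.7] [46.1 46.3] 28.7
w 2893 ctr [0.5701 0.3527 0.0462] zmax 0.0672 rect [572.  349.3] [97.  64.6] 0.9
w 25988 ctr [0.4729 0.0372 0.1247] zmax 0.3 rect [479.6 -80.3] [357.7 260.6] 79.9
w 128 ctr [ 0.406  -0.1777  0.0315] zmax 0.0366 rect [ 406.4 -180.1] [11.1 15.2] 47.4
w 7870 ctr [0.4275 0.1978 0.2848] zmax 0.3 rect [432.8 198. ] [41.4 27.2] 68.4
((404.43603515625, 151.8019561767578), (13.985868453979492, 14.181568145751953), 87.66740417480469) 380
top 30 [225.03333333 204.63333333] [ 0.4795 -0.0049  0.045 ]
side 47 [219.31914894 194.31914894] [ 0.4799 -0.0039  0.045 ]
side 10 [226.5 204.2] [ 0.4694 -0.0415  0.045 ]
side 12 [237.  213.5] [ 0.4664 -0.082   0.045 ]
```

View pics/w1.png

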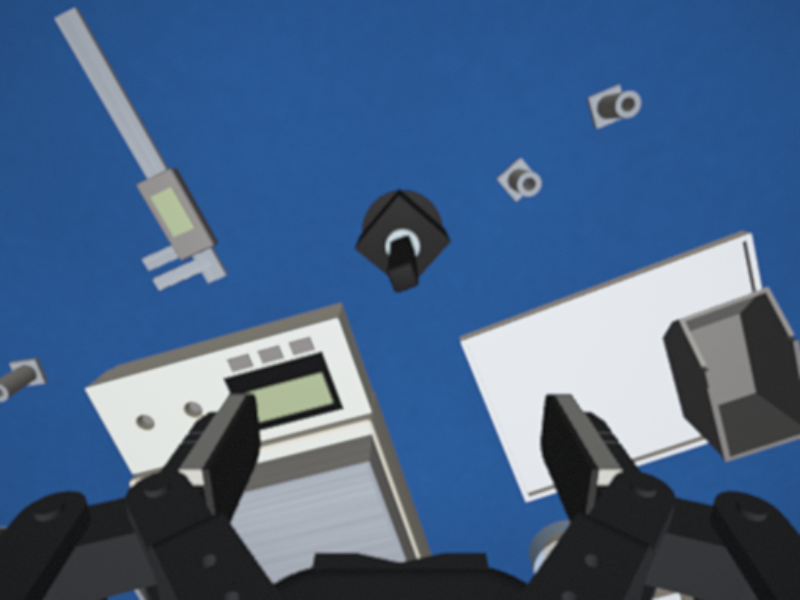

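>>> {"method": "servo_tool", "body": {
  "motion": [
    [[1,-0.09,0.035,0,0.9],[1,-0.09,0.035,0,0.9],[1,-0.09,0.035,0,0.9],[1,0,0,-0.6,0],[1,0,0,-0.6,0],[1,0,0,0,0]]
  ]
}}

```text
t: 2.15
eef_pos: [0.4009, 0.1572, 0.2029]
tool_rot: [-0.002, 0.012, 1.0, -0.001]
contact_force: [0.4, -1.0, -0.7]
gripper_width: 1.004
grasp_force: 0.0
```

```bash
python3 - <<'E'
from m import *
o=bot.get_obs(); print(o['eef_pos'],o['tool_rot'],o['q'],2*np.degrees(np.arctan2(o['tool_rot'][2],o['tool_rot'][1]))-90)
im,d,c=cam("wrist")
P=pts(d,c); m=(P[...,2]>.11)&(P[...,2]<.14); Q=P[m&(abs(P[...,0]-.404)<.02)&(abs(P[...,1]-.15)<.02)]
print(cv2.minAreaRect((Q[:,:2]*1000).astype(np.float32)),len(Q))
cv2.imwrite('pics/w2.png',cv2.resize(im[:,:,::-1],(800,600)))
np.savez('w2.npz',im=im,d=d)
g=cv2.cvtColor(im,cv2.COLOR_RGB2GRAY)
m=((P[...,0]>.45)&(P[...,0]<.49)&(P[...,1]<-.02)&(P[...,1]>-.10)&(P[...,2]>.03)&(P[...,2]<.055)&(g<150)).astype(np.uint8)
k,l,s,ce=cv2.connectedComponentsWithStats(m)
for i in range(1,k):
    if s[i,4]>=6: print(s[i,4],ce[i],ray(c,*ce[i],.045).round(4))
E
```

```text
[0.40085508 0.15723779 0.202937  ] [-0.00244675  0.01245476  0.99991833 -0.0014887 ] [-0.74307828  0.13597439  0.24533826  2.17458792 -0.04391567  0.84126141
  1.07543939] 88.57274718866478
((404.0700988769531, 151.35740661621094), (13.934774398803711, 13.964783668518066), 88.61772918701172) 575
117 [ 17.41025641 248.8974359 ] [ 0.4662 -0.0825  0.045 ]
116 [ 57.84482759 250.75      ] [ 0.4693 -0.0428  0.045 ]
```

>>> {"method": "servo_tool", "body": {
  "motion": [
    [[0.6,0.085,-0.145,0,0],[0.6,0,0,-0.7,0],[0.6,0,0,-0.7,0],[0.6,0,0,-0.7,0],[0.6,0,0,-0.6,0],[0.6,0,0,0,0],[0,0,0,0,0],[0,0,0,0,0],[0,0,0,0,0],[0,0,0,0,0],[0,0,0,0,0]]
  ],
  "newtons": 50
}}

```text
t: 3.3
eef_pos: [0.4077, 0.1519, 0.0988]
tool_rot: [0.001, 0.013, 1.0, 0.001]
contact_force: [-0.2, -1.3, 7.5]
gripper_width: 0.155
grasp_force: 49.2
```

>>> {"method": "servo_tool", "body": {
  "motion": [
    [[0,0,0,0.5,0],[0,0,0,0.8,0],[0,0,0,0.8,0],[0,0,0,0,0],[0,0,0,0,0]]
  ]
}}

```text
t: 3.8
eef_pos: [0.4069, 0.1517, 0.1823]
tool_rot: [0.001, 0.013, 1.0, 0.001]
contact_force: [1.2, -0.8, -1.9]
gripper_width: 0.156
grasp_force: 48.7
```

```bash
python3 - <<'E'
from m import *
im,d,c=cam("wrist"); o=bot.get_obs(); print(o['eef_pos'])
cv2.imwrite('pics/w3.png',cv2.resize(im[:,:,::-1],(800,600)))
z=o['eef_pos']; print('expected tip px',np.array(proj(c,z+[-.0036,-.0005,-.0938]))*1.5625)
E
```

```text
[0.40628476 0.15131138 0.18135163]
expected tip px [399.06741815 308.86054204]
```

View pics/w3.png

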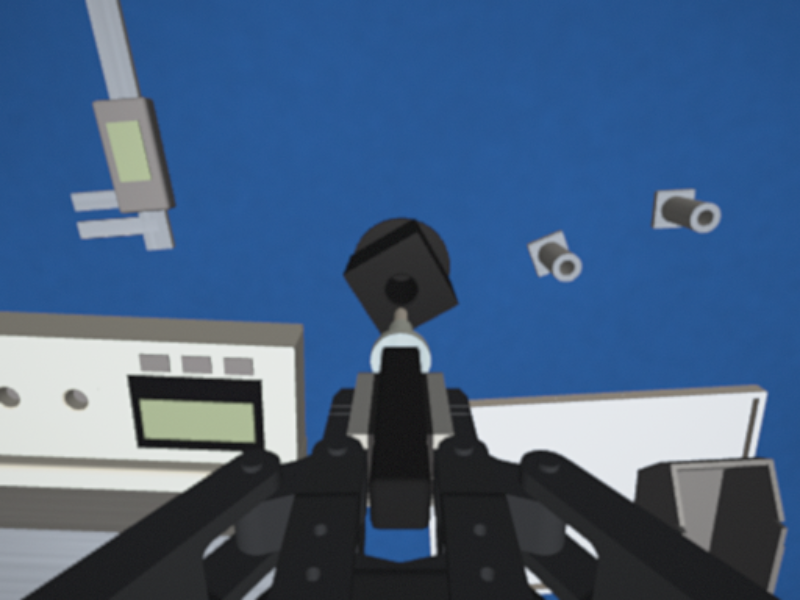

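>>> {"method": "servo_tool", "body": {
  "motion": [
    [[0,0.28,-0.8,0,0],[0,0.28,-0.8,0,0],[0,0.28,-0.8,0,0],[0,0.28,-0.8,0,0],[0,0.28,-0.8,0,0],[0,0.28,-0.8,0,0],[0,0,0,-0.5,0],[0,0,0,-0.3,0],[0,0,0,0,0]]
  ]
}}

```text
t: 4.75
eef_pos: [0.4716, -0.0402, 0.1469]
tool_rot: [-0.003, 0.013, 1.0, -0.0]
contact_force: [0.1, -0.4, -0.4]
gripper_width: 0.158
grasp_force: 48.8
```

```bash
python3 - <<'E'
from m import *
im,d,c=cam("wrist"); o=bot.get_obs(); e=o['eef_pos']; print(e)
t=e+[-.0036,-.0005,-.0938]; print('tip',t,'need',np.array([.4693,-.0425,.045])-t)
cv2.imwrite('pics/w4.png',im[120:330,130:390,::-1].repeat(2,0).repeat(2,1))
print((np.array(proj(c,t))-[130,120])*2,(np.array(proj(c,[.4693,-.0425,.045]))-[130,120])*2)
E
```

```text
[ 0.47237886 -0.0400761   0.14793822]
tip [ 0.46877886 -0.0405761   0.05413822] need [ 0.00052114 -0.0019239  -0.00913822]
[253.02323715 162.82780831] [247.87315133 155.8820326 ]
```

View pics/w4.png

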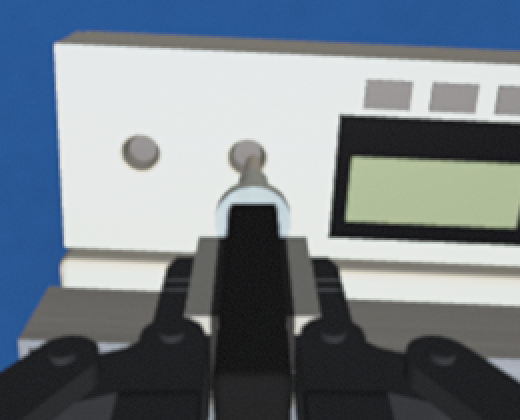

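>>> {"method": "servo_tool", "body": {
  "motion": [
    [[0,0.01,-0.05,0,0],[0,0,0,-0.25,0],[0,0,0,-0.25,0],[0,0,0,-0.07,0],[0,0,0,0,0]]
  ]
}}

```text
t: 5.3
eef_pos: [0.4751, -0.0424, 0.1272]
tool_rot: [0.001, 0.013, 1.0, 0.0]
contact_force: [-2.2, 0.2, 13.6]
gripper_width: 0.152
grasp_force: 50.8
```

>>> {"method": "servo_tool", "body": {
  "motion": [
    [[0,0,0,0.7,0],[0,0,0,0.7,0],[0,-0.28,0.8,0,0],[0,-0.28,0.8,0,0],[0,-0.28,0.8,0,0],[0,-0.28,0.8,0,0],[0,-0.28,0.8,0,0],[0,-0.28,0.8,0,0],[0,0,0,0,0],[0,0,0,0,0]]
  ]
}}

```text
t: 6.3
eef_pos: [0.4065, 0.1497, 0.1821]
tool_rot: [-0.0, 0.012, 1.0, -0.0]
contact_force: [0.2, -0.8, -0.7]
gripper_width: 0.152
grasp_force: 48.9
```

```bash
python3 - <<'E'
from m import *
im,d,c=cam("wrist"); o=bot.get_obs(); e=o['eef_pos']; print(e,o['contact_force'])
t=e+[-.0036,-.0005,-.0938]; h=np.array([.4041,.1515,.05]); print('tip',t,'need',h-t)
y0,x0=120,130
A=im[y0:y0+210,x0:x0+260,::-1].repeat(2,0).repeat(2,1)
cv2.imwrite('pics/w5.png',A)
print((np.array(proj(c,t))-[x0,y0])*2,(np.array(proj(c,h))-[x0,y0])*2)
E
```

```text
[0.4068051  0.14882656 0.18216829] [-0.50357172 -1.1981277  -1.29142568]
tip [0.4032051  0.14832656 0.08836829] need [ 0.0008949   0.00317344 -0.03836829]
[249.97611522 159.37193913] [257.76726498 129.79602519]
```

View pics/w5.png

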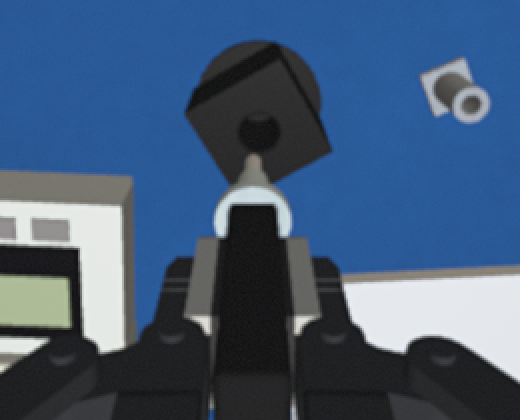

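>>> {"method": "servo_tool", "body": {
  "motion": [
    [[0,0.03,0.08,0,0],[0,0,0,-0.6,0],[0,0,0,-0.5,0],[0,0,0,-0.5,0],[0,0,0,-0.4,0],[0,0,0,0,0]]
  ]
}}

```text
t: 6.95
eef_pos: [0.4074, 0.151, 0.1009]
tool_rot: [-0.002, 0.014, 1.0, -0.001]
contact_force: [0.5, 0.5, -0.4]
gripper_width: 0.156
grasp_force: 48.9
```

>>> {"method": "servo_tool", "body": {
  "motion": [
    [[0,0,0,-0.05,0],[0,0,0,0,0],[0.6,0,0,0,0],[0.6,0,0,0,0],[0.6,0,0,0,0],[0.6,0,0,0.8,0],[0.6,0,0,0.8,0],[0.6,0,0,0.9,0],[0.6,0,0,0,0]]
  ]
}}

```text
t: 7.85
eef_pos: [0.4107, 0.1537, 0.2047]
tool_rot: [0.003, 0.013, 1.0, 0.002]
contact_force: [0.9, -0.3, -0.0]
gripper_width: 0.601
grasp_force: 0.0
```

```bash
python3 - <<'E'
from m import *
im,d,c=cam("wrist"); o=bot.get_obs(); print(o['eef_pos'],o['q'])
P=pts(d,c); m=(P[...,2]>.11)&(P[...,2]<.14); Q=P[m&(abs(P[...,0]-.404)<.02)&(abs(P[...,1]-.15)<.02)]
print(cv2.minAreaRect((Q[:,:2]*1000).astype(np.float32)),len(Q),Q[:,2].max())
E
```

```text
[0.409525   0.15332869 0.20266948] [-0.76016822  0.14234084  0.28552315  2.17014561 -0.05537986  0.83009804
  1.10394064]
((405.4699401855469, 150.75973510742188), (13.943582534790039, 14.238974571228027), 87.95962524414062) 567 0.13131771063210945
```

>>> {"method": "servo_tool", "body": {
  "motion": [
    [[1,0.3,-0.96,0.2,-0.22],[1,0.3,-0.96,0.2,-0.22],[1,0.3,-0.96,0.2,-0.22],[1,0.3,-0.96,0.2,-0.22],[1,0.3,-0.96,0.2,-0.22],[1,0.3,-0.96,0.2,-0.22],[1,0.3,-0.96,0,-0.22],[1,0.3,-0.96,0,-0.22],[1,0.3,-0.96,0,-0.22],[1,0.3,-0.96,0,-0.22],[1,0.3,-0.96,0,-0.22],[1,0.3,-0.96,0,-0.22],[1,0,0,0,0]]
  ]
}}

```text
t: 9.2
eef_pos: [0.5511, -0.3142, 0.2471]
tool_rot: [-0.001, 0.174, 0.985, -0.002]
contact_force: [-0.6, -1.0, -0.3]
gripper_width: 0.999
grasp_force: 0.0
```

```bash
python3 - <<'E'
from m import *
im,d,c=cam("wrist"); o=bot.get_obs(); print(o['eef_pos'],o['q'],2*np.degrees(np.arctan2(o['tool_rot'][2],o['tool_rot'][1]))-90)
cv2.imwrite('pics/w6.png',cv2.resize(im[:,:,::-1],(800,600)))
blobs('w',im,d,c,(.48,.66,-.38,-.24),.006,.1,100,60000)
blobs('w rim',im,d,c,(.48,.66,-.38,-.24),.05,.1,30,60000)
blobs('bush',im,d,c,(.48,.66,-.38,-.24),.036,.043,30,6000)
E
```

```text
[ 0.55108139 -0.31119045  0.24678375] [-0.01646197  0.46474165  0.5958807   1.69815688 -0.28794924  1.06971934
  1.89296869] 70.05672932324885
w 5090 ctr [ 0.5688 -0.3092  0.0337] zmax 0.0626 rect [ 562. -308.] [ 65.2 114.3] 70.1
w rim 1114 ctr [ 0.5852 -0.3151  0.0579] zmax 0.0626 rect [ 571.  -311.3] [65.1 95.4] 70.5
bush 321 ctr [ 0.5115 -0.2881  0.0395] zmax 0.043 rect [ 515.6 -291.3] [62.3 15.8] 69.7
bush 126 ctr [ 0.575  -0.3273  0.0386] zmax 0.0414 rect [ 574.9 -327.3] [14.3 15.7] 69.6
bush 121 ctr [ 0.5839 -0.3015  0.0388] zmax 0.0405 rect [ 584.  -301.5] [14.4 15.8] 73.7
bush 122 ctr [ 0.5972 -0.3352  0.0387] zmax 0.0407 rect [ 597.4 -335.7] [14.6 15.7] 69.9
bush 126 ctr [ 0.6063 -0.3097  0.0387] zmax 0.0409 rect [ 606.5 -309.8] [15.5 15.5] 43.8
bush 134 ctr [ 0.6125 -0.3263  0.0395] zmax 0.043 rect [ 612.5 -326.1] [56.9  2.7] 72.2
```

View pics/w6.png

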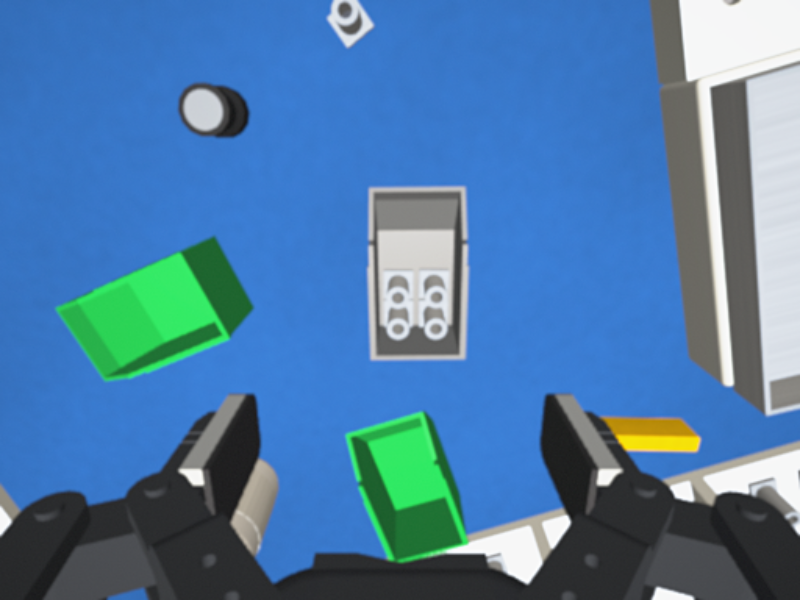

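>>> {"method": "servo_tool", "body": {
  "motion": [
    [[1,0.78,-0.2,0,0],[1,0.78,-0.2,0,0],[1,0,0,-0.9,0],[1,0,0,-0.9,0],[1,0,0,-0.9,0],[1,0,0,0,0],[1,0,0,0,0]]
  ]
}}

```text
t: 9.95
eef_pos: [0.6143, -0.3233, 0.1402]
tool_rot: [-0.001, 0.171, 0.985, 0.0]
contact_force: [0.7, -0.4, 1.0]
gripper_width: 1.001
grasp_force: 0.0
```

>>> {"method": "servo_tool", "body": {
  "motion": [
    [[1,0,-0.09,-0.6,0],[1,0,0,-0.7,0],[1,0,0,-0.7,0],[1,0,0,0,0],[1,0,0,0,0],[0,0,0,0,0],[0,0,0,0,0],[0,0,0,0,0],[0,0,0,0,0]]
  ],
  "newtons": 120
}}

```text
t: 10.85
eef_pos: [0.6167, -0.3285, 0.0644]
tool_rot: [0.003, 0.171, 0.985, -0.0]
contact_force: [-1.0, 2.3, 13.0]
gripper_width: 0.691
grasp_force: 125.5
```

>>> {"method": "servo_tool", "body": {
  "motion": [
    [[0,0,0,0.4,0],[0,0,0,0.5,0],[0,0,0,0,0],[0,0,0,0,0]]
  ]
}}

```text
t: 11.25
eef_pos: [0.6148, -0.328, 0.0971]
tool_rot: [0.001, 0.171, 0.985, -0.0]
contact_force: [0.8, 0.0, -3.8]
gripper_width: 0.689
grasp_force: 129.1
```

```bash
python3 - <<'E'
from m import *
o=bot.get_obs(); print(o['eef_pos'],o['contact_force'],o['torque'],o['gripper_width'])
im,d,c=cam("side"); np.savez('s1.npz',im=im,d=d)
cv2.imwrite('pics/s1.png',im[130:330,250:490,::-1].repeat(3,0).repeat(3,1))
blobs('s',im,d,c,(.45,.68,-.4,-.22),.02,.1,100,60000)
E
```

```text
[ 0.61476391 -0.32795288  0.09712569] [ 0.79813607  0.02519504 -3.82043386] [-0.05983443 -0.11192798 -0.0241109 ] 0.689466323549404
s 1799 ctr [ 0.5696 -0.3086  0.0639] zmax 0.1 rect [ 565.1 -305.2] [ 87.1 125. ] 66.4
```

View pics/s1.png

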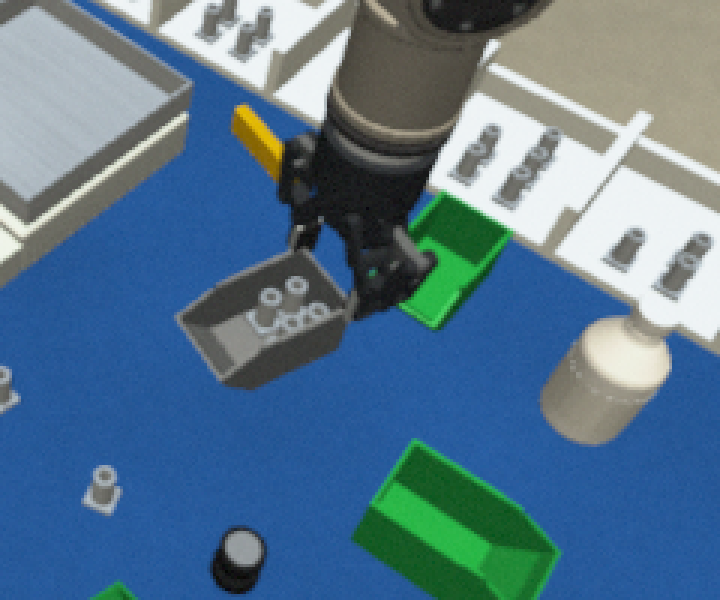

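>>> {"method": "servo_tool", "body": {
  "motion": [
    [[0,0,0,0.7,0],[0,0,0,0.9,0],[0,0,0,0.9,0],[0,0.1,0.4,0.45,0.25],[0,0.1,0.7,0,0.25],[0,0.11,0.9,0,0.25],[0,0.11,0.9,0,0.25],[0,0.11,0.9,0,0.25],[0,0.11,0.9,0,0.25],[0,0.11,0.9,0,0.25],[0,0.11,0.9,0,0.25],[0,0.11,0.7,0,0.25],[0,0,0.35,0,0],[0,0,0,0,0],[0,0,0,0,0]]
  ]
}}

```text
t: 12.8
eef_pos: [0.6527, -0.0271, 0.2139]
tool_rot: [-0.001, 0.037, 0.999, -0.001]
contact_force: [-0.2, -1.1, -3.4]
gripper_width: 0.687
grasp_force: 130.2
```

```bash
cat >> m.py <<'E'
def tilt():
    """bin tilt from top+side cloud near the tool: fit lowest line / rear... prints grey cloud stats in tool frame"""
    o=bot.get_obs(); e=o['eef_pos']; ps=np.radians(2*np.degrees(np.arctan2(o['tool_rot'][2],o['tool_rot'][1]))-180)
    R=np.array([[np.cos(ps),np.sin(ps)],[-np.sin(ps),np.cos(ps)]])
    print('t',round(o['t'],2),'tcp',e.round(4),'yaw',round(np.degrees(ps),1),'F',o['contact_force'].round(2),'T',o['torque'].round(3),'w',round(o['gripper_width'],3))
    for n in ('side','top'):
        im,d,c=cam(n); P=pts(d,c); q=(P[...,:2]-e[:2])@R.T; z=P[...,2]
        m=(q[...,0]>-.14)&(q[...,0]<.02)&(abs(q[...,1])<.04)&(z>.104)&(z<e[2]+.09)
        # near side outer edge: use x-z profile of the -y side wall (visible to side cam): top edge per x
        for a in np.arange(-.14,.02,.02):
            s=m&(q[...,0]>a)&(q[...,0]<a+.02)
            if s.sum()>5: print(n,round(a+.01,2),s.sum(),'z',(np.percentile(z[s],[2,98])-e[2]).round(3))
    return
E
python3 - <<'E'
from m import *
tilt()
E
```

```text
t 12.8 tcp [ 0.6527 -0.0271  0.2139] yaw -4.3 F [-0.25 -1.1  -3.43] T [-0.119 -0.107  0.011] w 0.687
side -0.11 92 z [-0.041 -0.018]
side -0.09 216 z [-0.059 -0.008]
side -0.07 287 z [-0.064 -0.005]
side -0.05 306 z [-0.062 -0.004]
side -0.03 265 z [-0.06  0.08]
side -0.01 873 z [-0.056  0.088]
side 0.01 108 z [-0.01   0.066]
top -0.11 42 z [-0.044 -0.019]
top -0.09 49 z [-0.064 -0.006]
top -0.07 54 z [-0.07  -0.002]
top -0.05 60 z [-0.067 -0.002]
top -0.03 41 z [-0.061 -0.001]
top -0.01 78 z [-0.06   0.085]
```

>>> {"method": "servo_tool", "body": {
  "motion": [
    [[0,0,0,0,0],[0,0,0,0,0],[0,0,0,0,0],[0,0,0,0,0]]
  ],
  "newtons": 20
}}

```text
t: 13.3
eef_pos: [0.6534, -0.0262, 0.2146]
tool_rot: [0.0, 0.037, 0.999, 0.0]
contact_force: [-0.6, 0.7, -3.2]
gripper_width: 0.691
grasp_force: 130.2
```

```bash
python3 - <<'E'
from m import *
tilt()
E
```

```text
t 13.3 tcp [ 0.6534 -0.0262  0.2146] yaw -4.2 F [-0.58  0.73 -3.24] T [ 0.007 -0.119 -0.011] w 0.691
side -0.11 93 z [-0.04  -0.018]
side -0.09 210 z [-0.058 -0.009]
side -0.07 293 z [-0.064 -0.005]
side -0.05 305 z [-0.063 -0.004]
side -0.03 273 z [-0.061  0.084]
side -0.01 864 z [-0.056  0.087]
side 0.01 106 z [-0.011  0.089]
top -0.11 40 z [-0.045 -0.019]
top -0.09 52 z [-0.065 -0.006]
top -0.07 49 z [-0.068 -0.001]
top -0.05 55 z [-0.065 -0.002]
top -0.03 49 z [-0.063  0.001]
top -0.01 76 z [-0.063  0.088]
```

>>> {"method": "servo_tool", "body": {
  "motion": [
    [[0.66,0,0,0,0],[0.66,0,0,0,0]]
  ],
  "newtons": 20
}}

```text
t: 13.6
eef_pos: [0.6534, -0.0259, 0.2145]
tool_rot: [0.0, 0.037, 0.999, 0.0]
contact_force: [0.1, -0.3, -4.8]
gripper_width: 0.69
grasp_force: 130.2
```

>>> {"method": "servo_tool", "body": {
  "motion": [
    [[0.68,0,0,0,0],[0.68,0,0,0,0]]
  ],
  "newtons": 20
}}

```text
t: 13.8
eef_pos: [0.6533, -0.0259, 0.2145]
tool_rot: [-0.0, 0.037, 0.999, 0.0]
contact_force: [-0.8, -0.4, -3.9]
gripper_width: 0.688
grasp_force: 130.2
```

>>> {"method": "servo_tool", "body": {
  "motion": [
    [[0.7,0,0,0,0],[0.7,0,0,0,0]]
  ],
  "newtons": 20
}}

```text
t: 14.0
eef_pos: [0.6534, -0.0259, 0.2145]
tool_rot: [-0.0, 0.037, 0.999, -0.0]
contact_force: [0.5, 0.3, -3.2]
gripper_width: 0.704
grasp_force: 91.5
```

>>> {"method": "servo_tool", "body": {
  "motion": [
    [[0.72,0,0,0,0],[0.72,0,0,0,0]]
  ],
  "newtons": 20
}}

```text
t: 14.2
eef_pos: [0.6534, -0.0259, 0.2145]
tool_rot: [0.0, 0.037, 0.999, -0.0]
contact_force: [1.2, -1.4, -3.7]
gripper_width: 0.722
grasp_force: 43.0
```

>>> {"method": "servo_tool", "body": {
  "motion": [
    [[0.731,0,0,0,0],[0.731,0,0,0,0]]
  ],
  "newtons": 20
}}

```text
t: 14.4
eef_pos: [0.6534, -0.0259, 0.2145]
tool_rot: [-0.0, 0.037, 0.999, 0.0]
contact_force: [-1.0, -0.1, -3.1]
gripper_width: 0.729
grasp_force: 16.2
```

```bash
python3 - <<'E'
from m import *
tilt()
E
```

```text
t 14.4 tcp [ 0.6534 -0.0259  0.2145] yaw -4.2 F [-1.02 -0.06 -3.13] T [-0.054 -0.103  0.015] w 0.729
side -0.11 92 z [-0.04  -0.018]
side -0.09 214 z [-0.057 -0.006]
side -0.07 287 z [-0.062 -0.003]
side -0.05 313 z [-0.062 -0.004]
side -0.03 277 z [-0.06   0.083]
side -0.01 831 z [-0.053  0.088]
side 0.01 92 z [-0.008  0.067]
top -0.11 42 z [-0.041 -0.016]
top -0.09 50 z [-0.061 -0.007]
top -0.07 50 z [-0.067  0.001]
top -0.05 59 z [-0.064 -0.001]
top -0.03 47 z [-0.063  0.009]
top -0.01 80 z [-0.057  0.087]
```

>>> {"method": "servo_tool", "body": {
  "motion": [
    [[0.735,0,0,0,0],[0.735,0,0,0,0]]
  ],
  "newtons": 20
}}

```text
t: 14.7
eef_pos: [0.6532, -0.0259, 0.2144]
tool_rot: [-0.0, 0.037, 0.999, 0.0]
contact_force: [0.4, -0.9, -4.4]
gripper_width: 0.734
grasp_force: 5.5
```

```bash
python3 - <<'E'
from m import *
tilt()
E
```

```text
t 14.7 tcp [ 0.6532 -0.0259  0.2144] yaw -4.2 F [ 0.41 -0.86 -4.35] T [ 0.002 -0.141  0.038] w 0.734
side -0.07 161 z [-0.099 -0.058]
side -0.05 293 z [-0.101 -0.039]
side -0.03 378 z [-0.101  0.08 ]
side -0.01 933 z [-0.091  0.088]
side 0.01 281 z [-0.068  0.065]
top -0.05 34 z [-0.11  -0.053]
top -0.03 47 z [-0.11  -0.032]
top -0.01 105 z [-0.107  0.084]
top 0.01 10 z [-0.093  0.059]
```

>>> {"method": "servo_tool", "body": {
  "motion": [
    [[0.734,0.7,0,0,0],[0.734,-0.9,0,0,0],[0.734,0.7,0,0,0],[0.734,-0.9,0,0,0],[0.734,0.4,0,0,0],[0.731,0,0,0,0]]
  ],
  "newtons": 20
}}

```text
t: 15.4
eef_pos: [0.6542, -0.0258, 0.2148]
tool_rot: [0.001, 0.037, 0.999, 0.0]
contact_force: [0.9, 0.4, 1.2]
gripper_width: 0.733
grasp_force: 0.0
```

```bash
python3 - <<'E'
from m import *
tilt()
im,d,c=cam('side'); np.savez('s2.npz',im=im,d=d); cv2.imwrite('pics/s2.png',im[60:260,150:400,::-1].repeat(3,0).repeat(3,1))
E
```

```text
t 15.4 tcp [ 0.6542 -0.0258  0.2148] yaw -4.2 F [0.86 0.44 1.19] T [ 0.094 -0.043 -0.007] w 0.733
side -0.03 35 z [0.007 0.087]
side -0.01 545 z [-0.104  0.089]
side 0.01 217 z [-0.109  0.066]
top -0.01 48 z [-0.108  0.09 ]
top 0.01 9 z [-0.09   0.088]
```

View pics/s2.png

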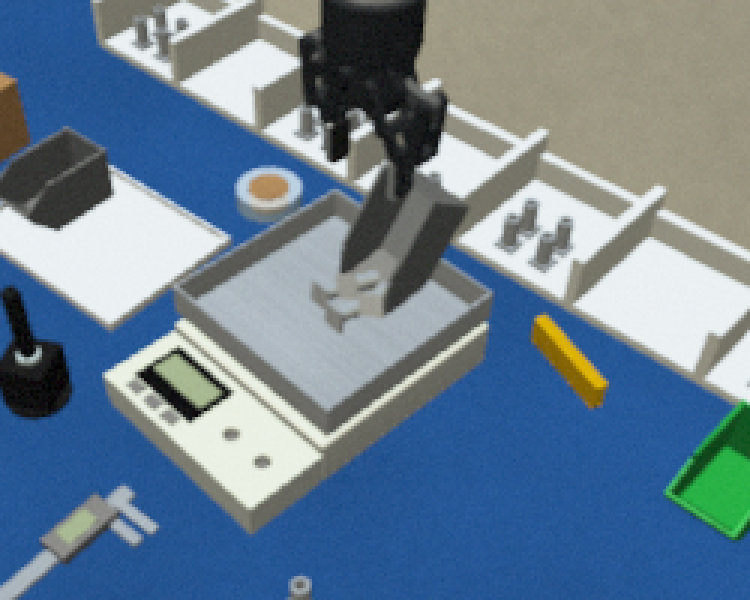

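>>> {"method": "servo_tool", "body": {
  "motion": [
    [[0.7,0,0,0,0],[0.7,0,0,0,0],[0.7,0,0,0,0]]
  ],
  "newtons": 20
}}

```text
t: 15.85
eef_pos: [0.6535, -0.0259, 0.2148]
tool_rot: [0.0, 0.037, 0.999, 0.0]
contact_force: [0.1, 0.7, 0.4]
gripper_width: 0.701
grasp_force: 0.0
```

```bash
python3 - <<'E'
from m import *
tilt()
im,d,c=cam('side'); np.savez('s3.npz',im=im,d=d); cv2.imwrite('pics/s3.png',im[60:260,150:400,::-1].repeat(3,0).repeat(3,1))
E
```

```text
t 15.85 tcp [ 0.6535 -0.0259  0.2148] yaw -4.2 F [0.09 0.7  0.42] T [ 0.009  0.006 -0.011] w 0.701
side -0.03 21 z [-0.038  0.084]
side -0.01 570 z [-0.102  0.088]
side 0.01 215 z [-0.11   0.062]
top -0.01 49 z [-0.103  0.088]
top 0.01 9 z [-0.091  0.087]
```

View pics/s3.png

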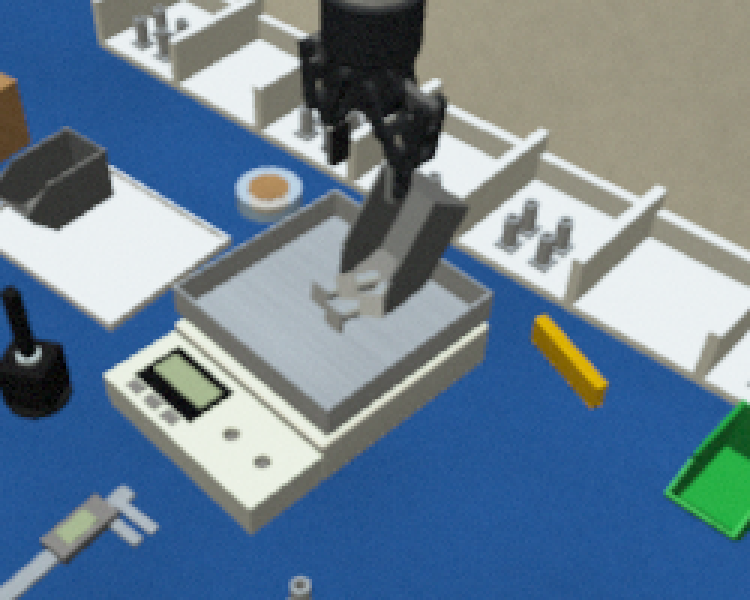

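```bash
cat >> m.py <<'E'
D0=np.array([.6155,-.022]); PS=np.radians(-4.2)
RS=np.array([[np.cos(PS),np.sin(PS)],[-np.sin(PS),np.cos(PS)]])
def dish(names=('side','top'),zlo=.073,zmax=.3,step=.02,save=None):
    for n in names:
        im,d,c=cam(n); P=pts(d,c); q=(P[...,:2]-D0)@RS.T; z=P[...,2]-.001
        m=(abs(q[...,0])<.094)&(abs(q[...,1])<.094)&(z>zlo)&(z<zmax)
        for a in np.arange(-.1,.1,step):
            s=m&(q[...,0]>a)&(q[...,0]<a+step)
            if s.sum()>4: print(n,round(a+step/2,3),s.sum(),'z',np.percentile(z[s],[2,98]).round(3),'y',np.percentile(q[...,1][s],[2,98]).round(3))
E
python3 - <<'E'
from m import *
z=np.load('s3.npz')
dish(zmax=.195,step=.01)
E
```

```text
side -0.015 22 z [0.074 0.091] y [-0.025 -0.005]
side -0.005 44 z [0.074 0.092] y [-0.022  0.026]
side 0.005 46 z [0.075 0.092] y [-0.024  0.024]
side 0.015 122 z [0.08  0.103] y [-0.041  0.017]
side 0.025 34 z [0.084 0.103] y [-0.042  0.01 ]
side 0.035 72 z [0.075 0.117] y [-0.038  0.026]
side 0.045 118 z [0.074 0.132] y [-0.039  0.026]
side 0.055 122 z [0.074 0.147] y [-0.041  0.025]
side 0.065 167 z [0.075 0.163] y [-0.041  0.024]
side 0.075 181 z [0.078 0.177] y [-0.042  0.024]
side 0.085 156 z [0.08  0.174] y [-0.042  0.024]
side 0.095 55 z [0.09  0.169] y [-0.042  0.023]
top -0.085 8 z [0.074 0.078] y [-0.07  -0.001]
top -0.075 10 z [0.073 0.08 ] y [-0.087 -0.005]
top -0.065 16 z [0.073 0.08 ] y [-0.086  0.004]
top -0.055 13 z [0.073 0.076] y [-0.09   0.002]
top -0.045 11 z [0.073 0.079] y [-0.087 -0.017]
top -0.035 11 z [0.073 0.077] y [-0.082 -0.   ]
top -0.025 14 z [0.073 0.078] y [-0.09  -0.006]
top -0.015 24 z [0.073 0.092] y [-0.088 -0.005]
top -0.005 27 z [0.074 0.094] y [-0.092 -0.005]
top 0.005 23 z [0.074 0.09 ] y [-0.084 -0.008]
top 0.015 51 z [0.073 0.106] y [-0.082 -0.008]
top 0.025 23 z [0.074 0.104] y [-0.091 -0.008]
top 0.035 38 z [0.074 0.121] y [-0.094 -0.01 ]
top 0.045 26 z [0.073 0.129] y [-0.071 -0.01 ]
top 0.055 16 z [0.073 0.093] y [-0.081 -0.011]
top 0.065 16 z [0.073 0.08 ] y [-0.072 -0.013]
top 0.075 5 z [0.074 0.083] y [-0.079 -0.013]
```

>>> {"method": "servo_tool", "body": {
  "motion": [
    [[1,0,0,0,0],[1,0,0,0,0],[1,0.98,-0.27,0,0],[1,0,0,0,0],[1,0,0,-0.5,0],[1,0,0,-0.57,0],[1,0,0,0,0],[0.7,0,0,0,0],[0.7,0,0,0,0],[0.7,0,0,0,0]]
  ],
  "newtons": 20
}}

```text
t: 17.1
eef_pos: [0.6931, -0.0369, 0.1731]
tool_rot: [0.001, 0.037, 0.999, 0.0]
contact_force: [-0.3, 0.2, 0.2]
gripper_width: 0.736
grasp_force: 23.1
```

```bash
python3 - <<'E'
from m import *
o=bot.get_obs(); e=o['eef_pos']; print(o['t'],e,RS@(e[:2]-D0),o['contact_force'],o['torque'])
dish(('side',),zmax=.175,step=.01)
E
```

```text
17.1 [ 0.69310055 -0.03687992  0.1731019 ] [ 0.07848193 -0.00915664] [-0.34956203  0.21499417  0.24001848] [-0.0522827   0.10396445  0.07614463]
side -0.015 30 z [0.073 0.093] y [-0.024  0.017]
side -0.005 46 z [0.074 0.092] y [-0.023  0.026]
side 0.005 46 z [0.075 0.093] y [-0.023  0.03 ]
side 0.015 120 z [0.079 0.102] y [-0.041  0.017]
side 0.025 33 z [0.085 0.104] y [-0.043  0.007]
side 0.035 73 z [0.077 0.116] y [-0.037  0.026]
side 0.045 119 z [0.075 0.135] y [-0.038  0.026]
side 0.055 121 z [0.075 0.149] y [-0.039  0.025]
side 0.065 192 z [0.075 0.173] y [-0.045  0.028]
side 0.075 179 z [0.077 0.175] y [-0.052  0.025]
side 0.085 157 z [0.08  0.174] y [-0.05   0.024]
side 0.095 66 z [0.089 0.168] y [-0.04   0.023]
```

>>> {"method": "servo_tool", "body": {
  "motion": [
    [[0.74,0,0,0,0],[0.74,-0.45,0.03,0.15,0],[0.74,-0.47,0.03,0.08,0],[0.74,-0.47,0.03,0,0],[0.74,-0.47,0.03,-0.08,0],[0.74,0,0,0,0],[0.74,0,0,0,0]]
  ],
  "newtons": 20
}}

```text
t: 17.85
eef_pos: [0.6187, -0.0318, 0.1783]
tool_rot: [0.001, 0.037, 0.999, 0.0]
contact_force: [-0.6, -0.3, 1.3]
gripper_width: 0.745
grasp_force: 0.8
```

```bash
python3 - <<'E'
from m import *
o=bot.get_obs(); e=o['eef_pos']; print(o['t'],e,RS@(e[:2]-D0),o['contact_force'],o['torque'],o['grasp_force'])
dish(('side',),zmax=.185,step=.01)
im,d,c=cam('side'); np.savez('s4.npz',im=im,d=d); cv2.imwrite('pics/s4.png',im[60:260,150:400,::-1].repeat(3,0).repeat(3,1))
E
```

```text
17.85 [ 0.61871619 -0.03178345  0.17830694] [ 0.00392408 -0.00952163] [-0.55904767 -0.25323837  1.31047229] [-0.00436471 -0.06458941  0.05906489] 0.7970687281340361
side -0.015 37 z [0.074 0.092] y [-0.023 -0.001]
side -0.005 145 z [0.075 0.184] y [-0.053  0.036]
side 0.005 259 z [0.077 0.182] y [-0.053  0.024]
side 0.015 191 z [0.081 0.182] y [-0.042  0.022]
side 0.025 154 z [0.083 0.184] y [-0.04   0.023]
side 0.035 134 z [0.076 0.183] y [-0.04   0.023]
side 0.045 113 z [0.078 0.18 ] y [-0.04   0.022]
side 0.055 75 z [0.09 0.18] y [-0.04   0.022]
side 0.065 31 z [0.104 0.176] y [-0.04  -0.037]
```

>>> {"method": "servo_tool", "body": {
  "motion": [
    [[0.7,0,0,0,0],[0.7,0,0,0,0],[0.7,0,0,0.4,0],[0.7,0.3,0,0.6,0],[0.7,-0.6,0,0,0],[0.7,0.6,0,0,0],[0.7,-0.6,0,0,0],[0.7,0.6,0,0,0],[0.7,0,0,0,0],[0.7,0,0,0,0]]
  ],
  "newtons": 60
}}

```text
t: 18.95
eef_pos: [0.6305, -0.0321, 0.2181]
tool_rot: [0.0, 0.037, 0.999, -0.0]
contact_force: [0.5, -0.2, -2.2]
gripper_width: 0.717
grasp_force: 66.6
```

```bash
python3 - <<'E'
from m import *
o=bot.get_obs(); e=o['eef_pos']; print(o['t'],e,RS@(e[:2]-D0),o['contact_force'],o['torque'],o['grasp_force'])
dish(('side',),zmax=.215,step=.01)
im,d,c=cam('side'); np.savez('s5.npz',im=im,d=d); cv2.imwrite('pics/s5.png',im[60:260,150:400,::-1].repeat(3,0).repeat(3,1))
E
```

```text
18.95 [ 0.63054553 -0.03209003  0.21813306] [ 0.0157441  -0.00896102] [ 0.53754488 -0.19299685 -2.23085535] [-0.05297667  0.02308498 -0.04775761] 66.60487532615662
side -0.015 38 z [0.073 0.092] y [-0.023 -0.001]
side -0.005 53 z [0.075 0.091] y [-0.021  0.027]
side 0.005 86 z [0.075 0.214] y [-0.049  0.029]
side 0.015 164 z [0.075 0.212] y [-0.05   0.024]
side 0.025 148 z [0.078 0.201] y [-0.04   0.023]
side 0.035 186 z [0.077 0.197] y [-0.04   0.023]
side 0.045 215 z [0.081 0.209] y [-0.04   0.023]
side 0.055 141 z [0.116 0.209] y [-0.039  0.024]
side 0.065 100 z [0.127 0.211] y [-0.039  0.024]
side 0.075 31 z [0.141 0.211] y [-0.039 -0.036]
```

View pics/s5.png

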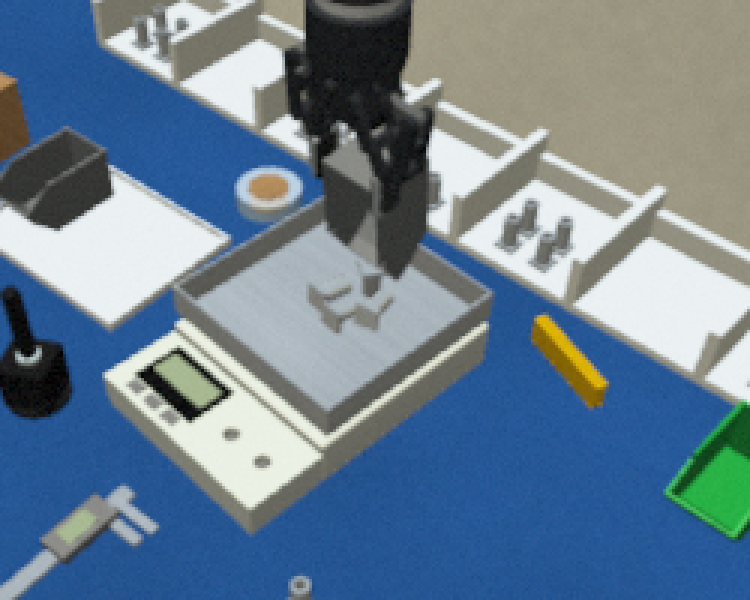

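```bash
cat >> m.py <<'E'
def avg(n=12):
    L=[]
    for i in range(n):
        bot.read_camera('side'); o=bot.get_obs(); L.append(np.r_[o['contact_force'],o['torque']])
    L=np.array(L); print('avgF',L.mean(0).round(3),'sem',(L.std(0)/np.sqrt(n)).round(3),'t',bot.get_obs()['t'])
E
python3 - <<'E'
from m import *
avg()
E
```

```text
avgF [ 0.009  0.172 -1.609 -0.016  0.051 -0.006] sem [0.115 0.169 0.164 0.007 0.008 0.007] t 19.65
```

>>> {"method": "servo_tool", "body": {
  "motion": [
    [[0.7,0,0,0.9,0],[0.7,0,-0.5,0.2,0],[0.7,0,-0.9,0,0],[0.7,0,-0.9,0,0],[0.7,0,-0.9,0,0],[0.7,0,-0.9,0,0],[0.7,-0.1,-0.9,0,0],[0.7,-0.1,-0.9,0,0],[0.7,-0.1,-0.9,0,0],[0.7,-0.1,-0.6,0,0],[0.7,0,0,-0.9,0],[0.7,0,0,-0.9,0],[0.7,0,0,-0.9,0],[0.7,0,0,-0.4,0],[0.7,0,0,0,0]]
  ]
}}

```text
t: 21.15
eef_pos: [0.6129, -0.3269, 0.1352]
tool_rot: [-0.002, 0.037, 0.999, 0.001]
contact_force: [1.2, 0.2, -1.3]
gripper_width: 0.719
grasp_force: 66.7
```

```bash
cat >> m.py <<'E'
def prof(names=('side',),step=.015,zlo=.006):
    o=bot.get_obs(); e=o['eef_pos']; ps=np.arctan2(o['tool_rot'][2],o['tool_rot'][1])*2-np.pi
    R=np.array([[np.cos(ps),np.sin(ps)],[-np.sin(ps),np.cos(ps)]])
    print('t',round(o['t'],2),'tcp',e.round(4),'yaw',round(np.degrees(ps),1),'F',o['contact_force'].round(2),'w',round(o['gripper_width'],3),round(o['grasp_force'],1))
    for n in names:
        im,d,c=cam(n); P=pts(d,c); q=(P[...,:2]-e[:2])@R.T; z=P[...,2]-.001
        m=(q[...,0]>-.14)&(q[...,0]<.07)&(abs(q[...,1])<.04)&(z>zlo)&(z<e[2]+.005)
        for a in np.arange(-.14,.07,step):
            s=m&(q[...,0]>a)&(q[...,0]<a+step)
            if s.sum()>5: print(n,round(a+step/2,3),s.sum(),'z',np.percentile(z[s],[2,98]).round(3))
E
python3 - <<'E'
from m import *
prof()
dish(('top',),zmax=.2)
E
```

```text
t 21.15 tcp [ 0.6129 -0.3269  0.1352] yaw -4.2 F [ 1.16  0.2  -1.32] w 0.719 66.7
side -0.012 91 z [0.119 0.139]
side 0.003 257 z [0.058 0.138]
side 0.018 211 z [0.027 0.139]
side 0.033 244 z [0.027 0.139]
side 0.048 193 z [0.039 0.137]
side 0.063 18 z [0.029 0.077]
top -0.09 26 z [0.073 0.079] y [-0.061  0.079]
top -0.07 24 z [0.073 0.077] y [-0.089  0.079]
top -0.05 39 z [0.073 0.082] y [-0.093  0.091]
top -0.03 50 z [0.073 0.079] y [-0.089  0.093]
top -0.01 89 z [0.073 0.094] y [-0.085  0.076]
top 0.01 115 z [0.073 0.093] y [-0.086  0.089]
top 0.03 98 z [0.073 0.107] y [-0.087  0.076]
top 0.05 77 z [0.073 0.11 ] y [-0.091  0.086]
top 0.07 47 z [0.073 0.08 ] y [-0.085  0.085]
top 0.09 34 z [0.073 0.079] y [-0.093  0.09 ]
```

>>> {"method": "servo_tool", "body": {
  "motion": [
    [[0.742,0,0,0,0],[0.742,0,0,0,0],[0.735,0,0,0,0]]
  ],
  "newtons": 20
}}

```text
t: 21.55
eef_pos: [0.6149, -0.3283, 0.1394]
tool_rot: [0.001, 0.037, 0.999, -0.0]
contact_force: [0.3, -0.4, -0.2]
gripper_width: 0.737
grasp_force: 0.0
```

```bash
python3 - <<'E'
from m import *
prof()
E
```

```text
t 21.55 tcp [ 0.6149 -0.3283  0.1394] yaw -4.2 F [ 0.3  -0.39 -0.2 ] w 0.737 0.0
side -0.012 326 z [0.038 0.142]
side 0.003 282 z [0.017 0.138]
side 0.018 317 z [0.007 0.116]
side 0.033 305 z [0.014 0.116]
side 0.048 54 z [0.029 0.116]
side 0.063 7 z [0.029 0.04 ]
```

>>> {"method": "servo_tool", "body": {
  "motion": [
    [[1,0,0,0,0],[1,0,0,0,0],[1,0,0,0,0],[1,0,0,0,0]]
  ]
}}

```text
t: 22.0
eef_pos: [0.6141, -0.3279, 0.1376]
tool_rot: [-0.0, 0.037, 0.999, 0.0]
contact_force: [0.2, 0.5, -0.1]
gripper_width: 0.999
grasp_force: 0.0
```

```bash
python3 - <<'E'
from m import *
prof(('side','top'))
im,d,c=cam('side'); cv2.imwrite('pics/s6.png',im[130:330,230:480,::-1].repeat(3,0).repeat(3,1))
E
```

```text
t 22.0 tcp [ 0.6141 -0.3279  0.1376] yaw -4.2 F [ 0.18  0.49 -0.15] w 0.999 0.0
side -0.027 33 z [0.007 0.046]
side -0.012 74 z [0.007 0.067]
side 0.003 132 z [0.008 0.085]
side 0.018 244 z [0.006 0.103]
side 0.033 321 z [0.006 0.104]
side 0.048 281 z [0.016 0.101]
side 0.063 149 z [0.035 0.087]
top -0.102 8 z [0.006 0.008]
```

View pics/s6.png

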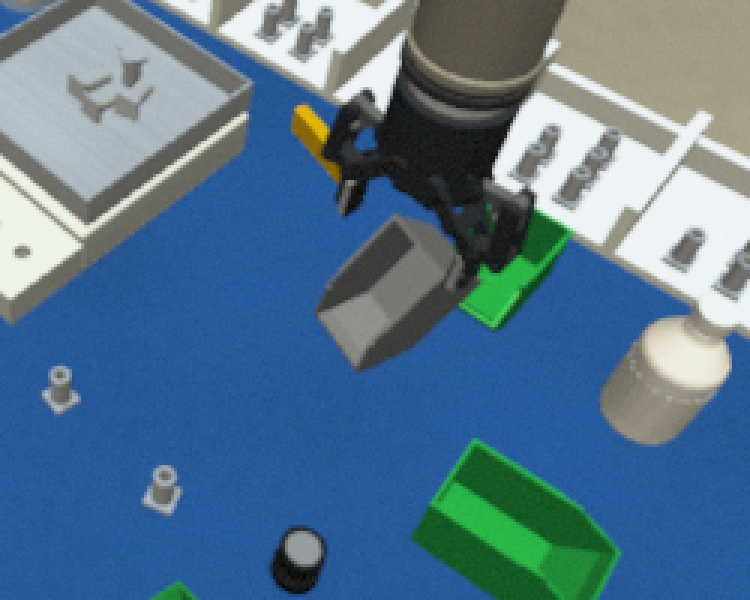

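>>> {"method": "servo_tool", "body": {
  "motion": [
    [[1,0,0,0,0],[1,0,0,0,0],[1,0,0,0,0]]
  ]
}}

```text
t: 22.45
eef_pos: [0.6142, -0.3279, 0.1377]
tool_rot: [-0.0, 0.037, 0.999, 0.0]
contact_force: [-0.3, -0.4, 0.8]
gripper_width: 0.998
grasp_force: 0.0
```

```bash
python3 - <<'E'
from m import *
prof(('side',))
im,d,c=cam('side');blobs('s',im,d,c,(.5,.68,-.4,-.25),.008,.11,100,60000)
E
```

```text
t 22.45 tcp [ 0.6142 -0.3279  0.1377] yaw -4.2 F [-0.32 -0.43  0.8 ] w 0.998 0.0
side -0.027 32 z [0.008 0.045]
side -0.012 74 z [0.006 0.065]
side 0.003 137 z [0.008 0.086]
side 0.018 234 z [0.006 0.104]
side 0.033 322 z [0.006 0.104]
side 0.048 279 z [0.016 0.099]
side 0.063 155 z [0.033 0.086]
s 1257 ctr [ 0.6431 -0.3286  0.0512] zmax 0.1076 rect [ 640.8 -340. ] [ 89.3 104.6] 67.2
```

>>> {"method": "servo_tool", "body": {
  "motion": [
    [[1,0.7,-0.05,0,0],[1,0,0,-0.5,0],[1,0,0,-0.5,0],[1,0,0,0,0],[0.7,0,0,0,0],[0.7,0,0,0,0],[0.7,0,0,0,0]]
  ],
  "newtons": 60
}}

```text
t: 23.25
eef_pos: [0.6426, -0.3307, 0.0994]
tool_rot: [0.001, 0.037, 0.999, -0.001]
contact_force: [-0.6, -0.0, 3.7]
gripper_width: 0.756
grasp_force: 61.7
```

>>> {"method": "servo_tool", "body": {
  "motion": [
    [[0.7,0,0,0.5,0],[0.7,-0.7,0,0,0],[0.7,-0.7,0,0,0],[0.7,-0.7,0,0,0],[0.7,0,0,-0.45,0],[0.7,0,0,0,0]]
  ],
  "newtons": 60
}}

```text
t: 23.85
eef_pos: [0.5579, -0.3307, 0.1]
tool_rot: [0.001, 0.037, 0.999, -0.0]
contact_force: [0.2, 0.1, -1.9]
gripper_width: 0.754
grasp_force: 63.2
```

```bash
python3 - <<'E'
from m import *
prof(('side',))
E
```

```text
t 23.85 tcp [ 0.5579 -0.3307  0.1   ] yaw -4.3 F [ 0.15  0.08 -1.9 ] w 0.754 63.2
side -0.057 31 z [0.006 0.045]
side -0.042 78 z [0.006 0.064]
side -0.027 107 z [0.006 0.084]
side -0.012 274 z [0.007 0.102]
side 0.003 318 z [0.006 0.104]
side 0.018 324 z [0.014 0.102]
side 0.033 149 z [0.031 0.09 ]
```

>>> {"method": "servo_tool", "body": {
  "motion": [
    [[0.771,0,0,0,0],[0.771,0.475,-0.03,-0.1,0],[0.771,0.445,-0.03,-0.2,0],[0.771,0.4,-0.03,-0.28,0],[0.771,0.32,-0.03,-0.36,0],[0.771,0,0,-0.05,0],[0.771,0,0,0,0]]
  ],
  "newtons": 20
}}

```text
t: 24.6
eef_pos: [0.6234, -0.3343, 0.0598]
tool_rot: [-0.001, 0.037, 0.999, 0.0]
contact_force: [0.3, -0.4, -0.1]
gripper_width: 0.765
grasp_force: 0.0
```

```bash
python3 - <<'E'
from m import *
prof(('side',))
E
```

```text
t 24.6 tcp [ 0.6234 -0.3343  0.0598] yaw -4.2 F [ 0.28 -0.41 -0.09] w 0.765 0.0
side -0.072 76 z [0.025 0.045]
side -0.057 110 z [0.01  0.054]
side -0.042 94 z [0.006 0.06 ]
side -0.027 79 z [0.008 0.061]
side -0.012 104 z [0.008 0.062]
side 0.003 60 z [0.007 0.063]
side 0.018 37 z [0.007 0.06 ]
side 0.033 238 z [0.006 0.055]
```

>>> {"method": "servo_tool", "body": {
  "motion": [
    [[1,0,0,0,0],[1,0,0,0,0],[1,0,0,0.9,0],[1,-0.5,0,1,0],[1,-0.5,0,1,0],[1,-0.5,0,1,0],[1,-0.5,0,0.3,0],[1,0,0,0,0]]
  ]
}}

```text
t: 25.45
eef_pos: [0.5418, -0.3368, 0.2317]
tool_rot: [0.002, 0.039, 0.999, -0.001]
contact_force: [0.1, -0.1, -0.0]
gripper_width: 0.999
grasp_force: 0.0
```

```bash
python3 - <<'E'
from m import *
o=bot.get_obs(); print(o['eef_pos'])
im,d,c=cam("wrist")
blobs('bin',im,d,c,(.48,.66,-.4,-.26),.006,.1,300,60000)
blobs('rim',im,d,c,(.48,.66,-.4,-.26),.05,.1,30,60000)
blobs('in',im,d,c,(.54,.66,-.36,-.3),.012,.05,5,60000)
E
```

```text
[ 0.54184097 -0.33676867  0.23166372]
bin 3765 ctr [ 0.6113 -0.3339  0.037 ] zmax 0.0617 rect [ 602.1 -334.3] [ 65.  114.5] 86.4
rim 1111 ctr [ 0.6275 -0.3351  0.0577] zmax 0.0617 rect [ 611.6 -334.9] [65.  95.4] 86.4
in 1987 ctr [ 0.6028 -0.3283  0.0304] zmax 0.05 rect [ 601.5 -333.3] [ 60.2 112.1] 85.9
```

>>> {"method": "servo_tool", "body": {
  "motion": [
    [[1,0.84,0.02,0,0],[1,0.84,0.02,0,0],[1,0,0,-0.9,0],[1,0,0,-0.9,0],[1,0,0,-0.9,0],[1,0,0,-0.9,0],[1,0,0,-0.9,0],[1,0,0,-0.18,0],[1,0,0,0,0],[0.6,0,0,0,0],[0.6,0,0,0,0],[0.6,0,0,0,0],[0.6,0,0,0,0]]
  ],
  "newtons": 60
}}

```text
t: 26.8
eef_pos: [0.6125, -0.3338, 0.0432]
tool_rot: [0.002, 0.037, 0.999, -0.001]
contact_force: [0.1, -0.6, 7.2]
gripper_width: 0.728
grasp_force: 67.3
```

>>> {"method": "servo_tool", "body": {
  "motion": [
    [[0.6,0,0,0.4,0],[0.6,0,0,0.8,0],[0.6,0,0,1,0],[0.6,0,0,1,0],[0.6,0,0,1,0],[0.6,0,0,0.8,0],[0.6,0,0,0,0],[0.6,0,0,0,0],[0.6,0,0,0,0],[0.6,0,0,0,0],[0.6,0,0,0,0],[0.6,0,0,0,0],[0.6,0,0,0,0],[0.6,0,0,0,0],[0.6,0,0,0,0],[0.6,0,0,0,0],[0.6,0,0,0,0],[0.6,0,0,0,0]]
  ]
}}

```text
t: 28.6
eef_pos: [0.611, -0.3331, 0.2409]
tool_rot: [0.0, 0.037, 0.999, 0.0]
contact_force: [-0.7, 1.0, -1.7]
gripper_width: 0.731
grasp_force: 66.6
```

```bash
python3 - <<'E'
from m import *
avg(10); prof(('side',),zlo=.1)
for n in ('top','side'):
    z=np.load(f'{n}0.npz'); im,d=z['im'],z['d']; c=bot.get_calibration(n); P=pts(d,c)
    hsv=cv2.cvtColor(im,cv2.COLOR_RGB2HSV)
    m=((P[...,0]>.45)&(P[...,0]<.72)&(P[...,1]>.13)&(P[...,1]<.44)&(P[...,2]<.02)&(hsv[...,1]<60)).astype(np.uint8)
    k,l,s,ce=cv2.connectedComponentsWithStats(m); i=1+s[1:,4].argmax(); Q=P[l==i]
    print(n,s[i,4],cv2.minAreaRect((Q[:,:2]*1000).astype(np.float32)))
    m=(P[...,2]>.045)&(P[...,2]<.08)&(P[...,0]>.5)&(P[...,0]<.7)&(P[...,1]>.3)&(P[...,1]<.41)
    print(n,'bin rim',cv2.minAreaRect((P[m][:,:2]*1000).astype(np.float32)))
E
```

```text
avgF [ 6.300e-02 -4.600e-02 -1.423e+00 -9.000e-03  1.800e-02  1.000e-03] sem [0.124 0.188 0.184 0.007 0.009 0.009] t 29.1
t 29.1 tcp [ 0.611  -0.3331  0.2409] yaw -4.2 F [ 0.1   0.67 -0.6 ] w 0.73 66.6
side -0.072 67 z [0.232 0.238]
side -0.057 99 z [0.223 0.245]
side -0.042 82 z [0.207 0.246]
side -0.027 209 z [0.198 0.244]
side -0.012 241 z [0.198 0.245]
side 0.003 177 z [0.198 0.242]
side 0.018 152 z [0.198 0.243]
side 0.033 149 z [0.198 0.244]
side 0.048 298 z [0.199 0.239]
top 2514 ((585.19677734375, 284.355712890625), (177.36825561523438, 232.80694580078125), 1.8392139673233032)
top bin rim ((580.9556884765625, 351.5287780761719), (117.5902328491211, 66.46723937988281), 1.0491231679916382)
side 2273 ((589.332275390625, 284.5807800292969), (183.7410125732422, 234.66664123535156), 1.8438327312469482)
side bin rim ((581.5272827148438, 352.1127624511719), (115.07865142822266, 71.38668823242188), 2.3010146617889404)
```

>>> {"method": "servo_tool", "body": {
  "motion": [
    [[0.6,-0.03,0.5,0,0.06],[0.6,-0.03,0.94,0,0.06],[0.6,-0.03,0.94,0,0.06],[0.6,-0.03,0.94,0,0.06],[0.6,-0.03,0.94,0,0.06],[0.6,-0.03,0.94,0,0.06],[0.6,-0.03,0.94,0,0.06],[0.6,-0.03,0.94,0,0.06],[0.6,-0.03,0.94,0,0.06],[0.6,-0.03,0.94,0,0.06],[0.6,-0.03,0.94,0,0.06],[0.6,-0.03,0.94,0,0.06],[0.6,-0.03,0.94,0,0.06],[0.6,-0.03,0.94,0,0.06],[0.6,-0.03,0.94,0,0.06],[0.6,0,0.3,0,0],[0.6,0,0,0,0]]
  ]
}}

```text
t: 30.85
eef_pos: [0.5924, 0.2281, 0.2406]
tool_rot: [-0.0, -0.019, 1.0, 0.0]
contact_force: [-0.7, 0.1, -1.8]
gripper_width: 0.732
grasp_force: 66.4
```

>>> {"method": "servo_tool", "body": {
  "motion": [
    [[0.6,0,-0.02,-0.9,0],[0.6,0,0,-0.9,0],[0.6,0,0,-0.9,0],[0.6,0,0,-0.9,0],[0.6,0,0,-0.6,0],[0.6,0,0,-0.4,0],[0.6,0,0,-0.12,0],[0.6,0,0,-0.05,0],[0.6,0,0,0,0]]
  ]
}}

```text
t: 31.75
eef_pos: [0.5939, 0.2243, 0.0512]
tool_rot: [0.001, -0.017, 1.0, 0.0]
contact_force: [-0.2, 0.2, -1.8]
gripper_width: 0.725
grasp_force: 66.5
```

>>> {"method": "servo_tool", "body": {
  "motion": [
    [[0.6,-0.03,0.06,-0.05,0],[0.6,0,0,-0.03,0],[0.6,0,0,0,0],[0.85,0,0,0,0],[1,0,0,0,0],[1,0,0,0,0],[1,0,0,0.8,0],[1,0,0,1,0],[1,-0.5,0,1,0],[1,-0.9,0.3,1,0],[1,-0.9,0.3,0.5,0],[1,-0.9,0.3,0,0],[1,-0.5,0,0,0],[1,0,0,0,0]]
  ]
}}

```text
t: 33.15
eef_pos: [0.4443, 0.2625, 0.2153]
tool_rot: [-0.001, -0.019, 1.0, 0.0]
contact_force: [-0.2, -0.8, 0.1]
gripper_width: 1.002
grasp_force: 0.0
```

```bash
cat >> m.py <<'E'
def loose(names=('wrist','side')):
    o=bot.get_obs(); e=o['eef_pos']; print('t',round(o['t'],2),e.round(4),'close ang',round(np.degrees(2*np.arctan2(o['tool_rot'][2],o['tool_rot'][1]))-90,1))
    for n in names:
        im,d,c=cam(n); P=pts(d,c); x,y,z=P[...,0],P[...,1],P[...,2]
        b=(x>.33)&(x<.5)&(abs(y)<.37)&~((abs(x-.404)<.04)&(abs(y-.152)<.04))&~((x>.43)&(abs(y+.01)<.12))
        m=(b&(z>.028)&(z<.05)).astype(np.uint8)
        k,l,s,_=cv2.connectedComponentsWithStats(m)
        for i in range(1,k):
            if s[i,4]>12 and s[i,4]<2000:
                Q=P[l==i]; ctr=Q[:,:2].mean(0); r0=cv2.minAreaRect((Q[:,:2]*1000).astype(np.float32))
                f=b&(z>.0022)&(z<.0068)&(np.hypot(x-r0[0][0]/1000,y-r0[0][1]/1000)<.018)&(im[...,2].astype(int)-im[...,0]<60)
                r=cv2.minAreaRect((P[f][:,:2]*1000).astype(np.float32)) if f.sum()>4 else None
                print(n,'top',np.round(r0[0],1),np.round(r0[1],1),'zmax',Q[:,2].max().round(3),'flange',f.sum(),r and (np.round(r[0],1),np.round(r[1],1),round(r[2],1)))
E
python3 - <<'E'
from m import *
loose()
im,d,c=cam('top'); blobs('bin',im,d,c,(.5,.7,.18,.28),.02,.1,50,60000)
E
```

```text
t 33.15 [0.4443 0.2625 0.2153] close ang 92.2
wrist top [372.7 316.8] [15.2 15.3] zmax 0.038 flange 199 (array([373., 317.]), array([20.5, 22.2]), 2.3)
wrist top [398.1 244.4] [15.3 15.1] zmax 0.038 flange 189 (array([398.5, 244.4]), array([21.9, 22.1]), 22.8)
side top [373.  318.5] [14.6 15.1] zmax 0.04 flange 19 (array([372.8, 314.6]), array([15.7, 22.8]), 80.1)
side top [397.7 245.1] [16.  15.6] zmax 0.041 flange 29 (array([398.3, 245. ]), array([23.7, 19.1]), 17.6)
side top [427.  -70.2] [76.7  5.9] zmax 0.048 flange 0 None
side top [ 405. -181.] [15.4 13.9] zmax 0.039 flange 40 (array([ 406.3, -182.3]), array([23., 24.]), 77.1)
side top [ 395.9 -293. ] [15.2 13.2] zmax 0.04 flange 43 (array([ 396.6, -293.1]), array([24. , 20.8]), 15.6)
side top [ 334.9 -358. ] [23.1 13.3] zmax 0.05 flange 0 None
bin 345 ctr [0.5812 0.2286 0.0447] zmax 0.0736 rect [581.8 226.8] [117.2  64.9] 2.9
```

>>> {"method": "servo_tool", "body": {
  "motion": [
    [[0.6,-0.58,-0.225,0,0],[0.6,-0.58,-0.225,0,0],[0.6,0,0,-0.9,0],[0.6,0,0,-0.9,0],[0.6,0,0,-0.9,0],[0.6,0,0,-0.9,0],[0.6,0,0,0,0]]
  ]
}}

```text
t: 34.0
eef_pos: [0.3997, 0.2415, 0.0676]
tool_rot: [-0.003, -0.016, 1.0, -0.003]
contact_force: [-0.2, -0.9, -0.1]
gripper_width: 0.598
grasp_force: 0.0
```

>>> {"method": "servo_tool", "body": {
  "motion": [
    [[0.6,-0.03,0.07,-0.4,0],[0.6,0,0,-0.5,0],[0.6,0,0,0,0],[0,0,0,0,0],[0,0,0,0,0],[0,0,0,0,0],[0,0,0,0,0],[0,0,0,0.6,0],[0,0,0,0.9,0],[0,0,0,0.9,0],[0,0,0,0.8,0],[0,0,0,0,0]]
  ],
  "newtons": 50
}}

```text
t: 35.2
eef_pos: [0.4018, 0.2481, 0.1677]
tool_rot: [0.003, -0.017, 1.0, 0.003]
contact_force: [-0.7, 0.2, -0.7]
gripper_width: 0.163
grasp_force: 48.8
```

>>> {"method": "servo_tool", "body": {
  "motion": [
    [[0,0.66,-0.9,0,0],[0,0.66,-0.9,0,0],[0,0.66,-0.9,0,0],[0,0.66,-0.9,0,0],[0,0.66,-0.9,0,0],[0,0.66,-0.9,0,0],[0,0,0,0,0],[0,0,0,-0.8,0],[0,0,0,-0.75,0],[0,0,0,0,0]]
  ]
}}

```text
t: 36.2
eef_pos: [0.5569, 0.0307, 0.0991]
tool_rot: [-0.001, -0.017, 1.0, -0.0]
contact_force: [-0.6, -0.8, -0.6]
gripper_width: 0.166
grasp_force: 63.6
```

>>> {"method": "servo_tool", "body": {
  "motion": [
    [[0.4,0,0,0,0],[0.4,0,0,0,0],[0.4,0,0,0.9,0],[0.4,0,0,0.9,0],[0.6,-0.575,0.894,0.2,0],[0.6,-0.575,0.894,0.2,0],[0.6,-0.575,0.894,0,0],[0.6,-0.575,0.894,0,0],[0.6,-0.575,0.894,0,0],[0.6,-0.575,0.894,0,0],[0.6,-0.575,0.894,0,0],[0.6,-0.575,0.894,0,0],[0.6,0,0,-0.6,0],[0.6,0,0,-0.9,0],[0.6,0,0,-0.9,0],[0.6,0,0,0,0]]
  ]
}}

```text
t: 37.8
eef_pos: [0.3715, 0.3149, 0.0904]
tool_rot: [-0.002, -0.018, 1.0, -0.003]
contact_force: [-0.0, -0.6, 1.2]
gripper_width: 0.603
grasp_force: 0.0
```

```bash
python3 - <<'E'
from m import *
loose(('side','top'))
E
```

```text
t 37.8 [0.3715 0.3149 0.0904] close ang 92.0
side top [371.6 317.9] [15.  14.2] zmax 0.039 flange 26 (array([371.3, 319.2]), array([21. , 25.4]), 19.1)
side top [427.2 -67.4] [82.5  5.8] zmax 0.048 flange 0 None
side top [ 405.1 -181. ] [15.  13.9] zmax 0.038 flange 40 (array([ 405.7, -181.9]), array([22.1, 21.9]), 77.1)
side top [ 396.5 -292.5] [15.9 13.1] zmax 0.038 flange 41 (array([ 396.3, -293.1]), array([22.6, 20.6]), 17.3)
side top [ 334.8 -357.8] [22.9 13.6] zmax 0.049 flange 0 None
top top [426.6 -67.4] [77.4  4.4] zmax 0.05 flange 0 None
top top [ 405.9 -180.5] [13.3 13.4] zmax 0.042 flange 11 (array([ 402.7, -182.3]), array([21.4, 18. ]), 79.1)
top top [ 395.8 -293.8] [14.  12.6] zmax 0.043 flange 8 (array([ 396.4, -294.3]), array([21.3, 19.5]), 19.3)
top top [ 336.5 -352.8] [ 8.9 14.7] zmax 0.049 flange 0 None
```

>>> {"method": "servo_tool", "body": {
  "motion": [
    [[0.6,0.02,0.05,-0.7,0],[0.6,0,0,-0.75,0],[0.6,0,0,0,0],[0,0,0,0,0],[0,0,0,0,0],[0,0,0,0,0],[0,0,0,0,0],[0,0,0,0.6,0],[0,0,0,0.9,0],[0,0,0,0.9,0],[0,0,0,1,0],[0,0,0,0,0]]
  ],
  "newtons": 50
}}

```text
t: 39.1
eef_pos: [0.3773, 0.3209, 0.177]
tool_rot: [0.003, -0.017, 1.0, 0.004]
contact_force: [0.8, 0.2, -0.3]
gripper_width: 0.169
grasp_force: 48.8
```

>>> {"method": "servo_tool", "body": {
  "motion": [
    [[0,0.44,-0.97,0,0],[0,0.44,-0.97,0,0],[0,0.44,-0.97,0,0],[0,0.44,-0.97,0,0],[0,0.44,-0.97,0,0],[0,0.44,-0.97,0,0],[0,0.44,-0.97,0,0],[0,0.44,-0.97,0,0],[0,0.44,-0.97,0,0],[0,0.44,-0.97,0,0],[0,0,0,0,0],[0,0,0,-0.9,0],[0,0,0,-0.9,0],[0,0,0,0,0]]
  ]
}}

```text
t: 40.5
eef_pos: [0.5493, -0.0689, 0.0969]
tool_rot: [-0.002, -0.017, 1.0, 0.0]
contact_force: [-0.5, 0.6, -0.6]
gripper_width: 0.166
grasp_force: 77.7
```

>>> {"method": "servo_tool", "body": {
  "motion": [
    [[0.4,0,0,0,0],[0.4,0,0,0,0],[0.4,0,0,0.9,0],[0.4,0,0,0.9,0],[0.6,-0.9,-0.7,0.2,0],[0.6,-0.9,-0.7,0,0],[0.6,-0.9,-0.7,0,0],[0.6,-0.9,-0.7,0,0],[0.6,0,0,-0.6,0],[0.6,0,0,-0.9,0],[0.6,0,0,-0.4,0],[0.6,0,0,0,0]]
  ]
}}

```text
t: 41.7
eef_pos: [0.4056, -0.181, 0.1024]
tool_rot: [-0.001, -0.017, 1.0, 0.0]
contact_force: [-1.6, -0.2, 0.2]
gripper_width: 0.598
grasp_force: 0.0
```

```bash
python3 - <<'E'
from m import *
loose(('side',)); 
E
```

```text
t 41.7 [ 0.4056 -0.181   0.1024] close ang 92.0
side top [428.4 -70.8] [76.2  5.1] zmax 0.048 flange 1 None
side top [ 404.8 -181.2] [14.9 13.9] zmax 0.038 flange 41 (array([ 403.3, -184.1]), array([20.2, 25.7]), 51.1)
side top [ 395.9 -293. ] [16.1 13.1] zmax 0.039 flange 43 (array([ 396.6, -293.7]), array([22.8, 21. ]), 12.8)
side top [ 334.7 -357.9] [23.2 13.2] zmax 0.048 flange 0 None
```

>>> {"method": "servo_tool", "body": {
  "motion": [
    [[0.6,0,0,-0.9,0],[0.6,0,0,-0.85,0],[0.6,0,0,0,0],[0,0,0,0,0],[0,0,0,0,0],[0,0,0,0,0],[0,0,0,0,0],[0,0,0,0.6,0],[0,0,0,0.9,0],[0,0,0,0.9,0],[0,0,0,1,0],[0,0,0,0,0]]
  ],
  "newtons": 50
}}

```text
t: 42.95
eef_pos: [0.4096, -0.1825, 0.1744]
tool_rot: [0.005, -0.017, 1.0, -0.0]
contact_force: [0.0, 0.4, -0.8]
gripper_width: 0.171
grasp_force: 48.9
```

>>> {"method": "servo_tool", "body": {
  "motion": [
    [[0,0.97,0.38,0,0],[0,0.97,0.38,0,0],[0,0.97,0.38,0,0],[0,0.97,0.38,0,0],[0,0.97,0.38,0,0],[0,0.97,0.38,0,0],[0,0.97,0.38,0,0],[0,0,0,0,0],[0,0,0,-0.9,0],[0,0,0,-0.8,0],[0,0,0,0,0]]
  ]
}}

```text
t: 44.05
eef_pos: [0.6766, -0.0746, 0.0989]
tool_rot: [-0.002, -0.017, 1.0, 0.0]
contact_force: [-0.1, 0.4, -1.3]
gripper_width: 0.165
grasp_force: 61.4
```

Release, then to the last bush (.396,-.293).

>>> {"method": "servo_tool", "body": {
  "motion": [
    [[0.4,0,0,0,0],[0.4,0,0,0,0],[0.4,0,0,0.9,0],[0.4,0,0,0.9,0],[0.6,-0.88,-0.68,0.2,0],[0.6,-0.88,-0.68,0,0],[0.6,-0.88,-0.68,0,0],[0.6,-0.88,-0.68,0,0],[0.6,-0.88,-0.68,0,0],[0.6,-0.88,-0.68,0,0],[0.6,-0.88,-0.68,0,0],[0.6,-0.88,-0.68,0,0],[0.6,0,0,-0.6,0],[0.6,0,0,-0.9,0],[0.6,0,0,-0.4,0],[0.6,0,0,0,0]]
  ]
}}

```text
t: 45.65
eef_pos: [0.3956, -0.2921, 0.1044]
tool_rot: [-0.001, -0.017, 1.0, 0.001]
contact_force: [0.2, 0.3, -0.5]
gripper_width: 0.597
grasp_force: 0.0
```

```bash
python3 - <<'E'
from m import *
loose(('side',)); 
E
```

```text
t 45.65 [ 0.3956 -0.2921  0.1044] close ang 91.9
side top [426.8 -70.6] [ 6.1 74.7] zmax 0.049 flange 2 None
side top [ 395.8 -293. ] [14.8 13. ] zmax 0.039 flange 42 (array([ 396.7, -292.8]), array([22. , 21.4]), 18.2)
side top [ 334.7 -357.6] [23.1 14.2] zmax 0.05 flange 0 None
```

>>> {"method": "servo_tool", "body": {
  "motion": [
    [[0.6,0,-0.02,-0.9,0],[0.6,0,0,-0.9,0],[0.6,0,0,0,0],[0,0,0,0,0],[0,0,0,0,0],[0,0,0,0,0],[0,0,0,0,0],[0,0,0,0.6,0],[0,0,0,0.9,0],[0,0,0,0.9,0],[0,0,0,1,0],[0,0,0,0,0]]
  ],
  "newtons": 50
}}

```text
t: 46.9
eef_pos: [0.3993, -0.2954, 0.1749]
tool_rot: [0.005, -0.017, 1.0, -0.002]
contact_force: [0.4, -0.4, -0.8]
gripper_width: 0.167
grasp_force: 48.9
```

>>> {"method": "servo_tool", "body": {
  "motion": [
    [[0,0.8,0.88,0,0],[0,0.8,0.88,0,0],[0,0.8,0.88,0,0],[0,0.8,0.88,0,0],[0,0.8,0.88,0,0],[0,0.8,0.88,0,0],[0,0.8,0.88,0,0],[0,0.8,0.88,0,0],[0,0.8,0.88,0,0],[0,0,0,0,0],[0,0,0,-0.9,0],[0,0,0,-0.8,0],[0,0,0,0,0]]
  ]
}}

```text
t: 48.2
eef_pos: [0.6828, 0.0238, 0.0987]
tool_rot: [-0.002, -0.017, 1.0, -0.0]
contact_force: [-1.3, 0.3, -0.8]
gripper_width: 0.165
grasp_force: 62.3
```

>>> {"method": "servo_tool", "body": {
  "motion": [
    [[0.4,0,0,0,0],[0.4,0,0,0,0],[0.4,0,0,0.9,0],[0.4,0,0,0.9,0],[0.6,-0.98,0.45,0.4,-0.09],[0.6,-0.98,0.45,0.4,-0.09],[0.6,-0.98,0.45,0,-0.09],[0.6,-0.98,0.45,0,-0.09],[0.6,-0.98,0.45,0,-0.09],[0.6,-0.98,0.45,0,-0.09],[0.6,-0.98,0.45,0,0],[0.6,0,0,0,0]]
  ]
}}

```text
t: 49.4
eef_pos: [0.4057, 0.1516, 0.2054]
tool_rot: [-0.002, 0.012, 1.0, 0.001]
contact_force: [0.6, -0.2, 0.9]
gripper_width: 0.602
grasp_force: 0.0
```

```bash
python3 - <<'E'
from m import *
o=bot.get_obs(); print(o['t'],o['eef_pos'],2*np.degrees(np.arctan2(o['tool_rot'][2],o['tool_rot'][1]))-90)
im,d,c=cam("wrist")
P=pts(d,c); m=(P[...,2]>.11)&(P[...,2]<.14); Q=P[m&(abs(P[...,0]-.404)<.02)&(abs(P[...,1]-.15)<.02)]
print(cv2.minAreaRect((Q[:,:2]*1000).astype(np.float32)),len(Q))
loose(('side','top'))
im,d,c=cam('side'); a=im[80:330,100:360,::-1]
im2,d,c2=cam('top'); b=im2[110:270,90:350,::-1]
cv2.imwrite('pics/s7.png',np.vstack([cv2.resize(a,(520,340)),cv2.resize(b,(520,250))]))
E
```

```text
49.4 [0.40566417 0.15162668 0.20541465] 88.58652916136151
((405.45941162109375, 150.55079650878906), (13.746496200561523, 14.273390769958496), 85.93186950683594) 549
t 49.45 [0.4084 0.1509 0.206 ] close ang 88.5
side top [429.5 -66.5] [83.4  6. ] zmax 0.048 flange 0 None
side top [ 335.2 -357.9] [23.3 14.6] zmax 0.05 flange 0 None
top top [426.4 -85.9] [40.3  3.9] zmax 0.049 flange 1 None
top top [ 335.3 -355.6] [ 9.9 18.6] zmax 0.048 flange 0 None
```

View pics/s7.png

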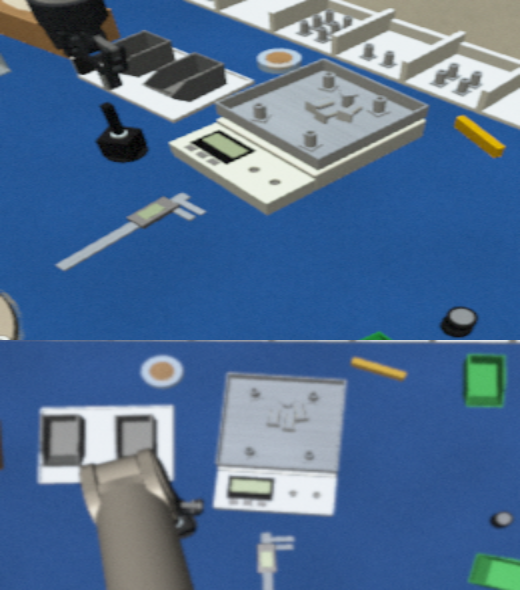

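>>> {"method": "servo_tool", "body": {
  "motion": [
    [[0.6,-0.06,0,0,-0.1],[0.6,0,0,-0.7,0],[0.6,0,0,-0.7,0],[0.6,0,0,-0.7,0],[0.6,0,0,-0.55,0],[0.6,0,0,0,0],[0,0,0,0,0],[0,0,0,0,0],[0,0,0,0,0],[0,0,0,0,0],[0,0,0,0,0]]
  ],
  "newtons": 50
}}

```text
t: 50.75
eef_pos: [0.4086, 0.1499, 0.1]
tool_rot: [0.001, 0.021, 1.0, 0.001]
contact_force: [-1.5, 0.0, 8.0]
gripper_width: 0.157
grasp_force: 50.6
```

>>> {"method": "servo_tool", "body": {
  "motion": [
    [[0,0,0,0.5,0],[0,0,0,0.8,0],[0,0,0,0.8,0],[0,0,0,0,0],[0,0,0,0,0]]
  ]
}}

```text
t: 51.25
eef_pos: [0.408, 0.15, 0.1837]
tool_rot: [0.001, 0.021, 1.0, 0.001]
contact_force: [-0.7, -0.5, -1.1]
gripper_width: 0.155
grasp_force: 49.6
```

>>> {"method": "servo_tool", "body": {
  "motion": [
    [[0,0.255,-0.97,0,0],[0,0.255,-0.97,0,0],[0,0.255,-0.97,0,0],[0,0.255,-0.97,0,0],[0,0.255,-0.97,0,0],[0,0.255,-0.97,0,0],[0,0,0,-0.5,0],[0,0,0,-0.35,0],[0,0,0,0,0]]
  ]
}}

```text
t: 52.15
eef_pos: [0.4668, -0.0826, 0.1465]
tool_rot: [-0.003, 0.021, 1.0, -0.0]
contact_force: [-0.9, 0.5, 0.5]
gripper_width: 0.154
grasp_force: 49.6
```

```bash
python3 - <<'E'
from m import *
im,d,c=cam("wrist"); o=bot.get_obs(); e=o['eef_pos']; print(e)
t=e+[-.0031,.0008,-.095]; h=np.array([.4663,-.0822,.045]); print('tip',t,'need',h-t)
cv2.imwrite('pics/w8.png',im[120:330,130:390,::-1].repeat(2,0).repeat(2,1))
print((np.array(proj(c,t))-[130,120])*2,(np.array(proj(c,h))-[130,120])*2)
E
```

```text
[ 0.46760463 -0.08253142  0.14764266]
tip [ 0.46450463 -0.08173142  0.05264266] need [ 0.00179537 -0.00046858 -0.00764266]
[256.29403187 162.93819054] [255.09154654 160.47923302]
```

View pics/w8.png

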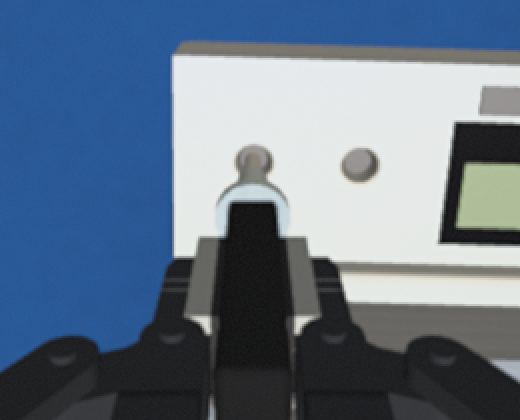

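>>> {"method": "servo_tool", "body": {
  "motion": [
    [[0,0,0,-0.25,0],[0,0,0,-0.22,0],[0,0,0,-0.06,0],[0,0,0,0,0]]
  ]
}}

```text
t: 52.6
eef_pos: [0.4699, -0.0826, 0.1285]
tool_rot: [0.0, 0.021, 1.0, 0.001]
contact_force: [-1.3, 1.8, 10.8]
gripper_width: 0.158
grasp_force: 51.4
```

>>> {"method": "servo_tool", "body": {
  "motion": [
    [[0,0,0,0.7,0],[0,0,0,0.7,0],[0,-0.255,0.97,0,0],[0,-0.255,0.97,0,0],[0,-0.255,0.97,0,0],[0,-0.255,0.97,0,0],[0,-0.255,0.97,0,0],[0,-0.255,0.97,0,0],[0,0,0,0,0],[0,0,0,0,0]]
  ]
}}

```text
t: 53.6
eef_pos: [0.4075, 0.1504, 0.1838]
tool_rot: [-0.0, 0.02, 1.0, -0.0]
contact_force: [-1.3, -0.2, -0.4]
gripper_width: 0.157
grasp_force: 49.6
```

>>> {"method": "servo_tool", "body": {
  "motion": [
    [[0,0,0,-0.6,0],[0,0,0,-0.5,0],[0,0,0,-0.5,0],[0,0,0,-0.4,0],[0,0,0,-0.05,0],[0,0,0,0,0]]
  ]
}}

```text
t: 54.2
eef_pos: [0.4081, 0.1487, 0.102]
tool_rot: [-0.0, 0.022, 1.0, -0.0]
contact_force: [-0.6, 1.9, -1.8]
gripper_width: 0.158
grasp_force: 49.7
```

>>> {"method": "servo_tool", "body": {
  "motion": [
    [[0,0,0.04,-0.05,0],[0,0,0,0,0],[0.6,0,0,0,0],[0.6,0,0,0,0],[0.6,0,0,0,0],[0.6,0,0,0.8,0],[0.6,0,0,0.8,0],[0.6,0,0,0.9,0],[0.6,0,0,0,0],[0.6,0,0,0,0]]
  ]
}}

```text
t: 55.2
eef_pos: [0.4081, 0.1515, 0.2006]
tool_rot: [0.001, 0.021, 1.0, 0.001]
contact_force: [-0.0, 0.7, 0.3]
gripper_width: 0.601
grasp_force: 0.0
```

```bash
python3 - <<'E'
from m import *
im,d,c=cam("wrist"); o=bot.get_obs(); print(o['t'],o['eef_pos'])
P=pts(d,c); m=(P[...,2]>.11)&(P[...,2]<.14); Q=P[m&(abs(P[...,0]-.404)<.03)&(abs(P[...,1]-.15)<.03)]
print(cv2.minAreaRect((Q[:,:2]*1000).astype(np.float32)),len(Q),Q[:,2].max())
loose(('side',))
for n in ('side',):
    im,d,c=cam(n); blobs('dish',im,d,c,(.53,.7,-.11,.07),.076,.12,8,3000); blobs('loupe',im,d,c,(.38,.46,-.44,-.35),.02,.06,20,3000)
    blobs('bin',im,d,c,(.5,.7,.18,.28),.02,.1,50,60000)
E
```

```text
55.25 [0.40749134 0.15114345 0.19975159]
((404.1895446777344, 149.6707000732422), (13.95568561553955, 14.261034965515137), 86.45427703857422) 590 0.1313598081683393
t 55.25 [0.4075 0.1511 0.1998] close ang 87.6
side top [427.4 -66.1] [85.7  6.2] zmax 0.048 flange 0 None
side top [ 335.1 -357.9] [22.7 13.4] zmax 0.048 flange 0 None
dish 65 ctr [0.6787 0.0218 0.0944] zmax 0.1084 rect [679.9  23. ] [15.3 15.1] 19.0
dish 345 ctr [ 0.6325 -0.0336  0.0886] zmax 0.1078 rect [630.7 -35.5] [61.1 69.8] 61.3
dish 71 ctr [ 0.6712 -0.0754  0.0948] zmax 0.1065 rect [673.5 -73.9] [16.8 15.5] 44.7
dish 93 ctr [ 0.5739 -0.0143  0.085 ] zmax 0.0937 rect [576.6 -14.8] [21.1 36.2] 20.3
dish 72 ctr [ 0.5426 -0.0707  0.0952] zmax 0.1075 rect [544.9 -68.5] [15.7 12.6] 42.9
loupe 223 ctr [ 0.4159 -0.3964  0.0389] zmax 0.0431 rect [ 417.6 -396.1] [31.7 30.6] 19.1
bin 796 ctr [0.5899 0.229  0.0446] zmax 0.0687 rect [581.8 228.7] [114.3  70.7] 3.5
```

```bash
python3 - <<'E'
from m import *
for n in ('side','top'):
    im,d,c=cam(n); blobs(n,im,d,c,(.52,.71,-.12,.08),.08,.12,4,3000)
    P=pts(d,c); m=np.hypot(P[...,0]-.557,P[...,1]-.031)<.025; print(n,m.sum(),np.percentile(P[m][:,2],[5,50,95]))
E
```

```text
side 244 ctr [0.6359 0.0748 0.0908] zmax 0.1014 rect [632.3  75.4] [  6.7 155.2] 86.0
side 58 ctr [0.6791 0.0218 0.0964] zmax 0.1083 rect [680.5  24. ] [16.2 14.6] 80.2
side 308 ctr [ 0.6335 -0.0334  0.0902] zmax 0.1082 rect [630.4 -34.4] [61.7 68.8] 60.8
side 84 ctr [ 0.708  -0.094   0.0903] zmax 0.1002 rect [708.7 -89.7] [60.1  4.8] 84.3
side 65 ctr [ 0.6713 -0.0756  0.0966] zmax 0.1082 rect [672.7 -74.1] [15.3 15. ] 9.9
side 7 ctr [0.5502 0.0796 0.0845] zmax 0.0906 rect [551.1  79.5] [13.7  0.7] 0.5
side 71 ctr [0.522  0.0538 0.0919] zmax 0.1011 rect [522.3  49.9] [59.7  3.9] 88.6
side 80 ctr [ 0.5749 -0.0139  0.0858] zmax 0.0933 rect [578.5 -14.8] [20.4 35.3] 27.4
side 66 ctr [ 0.5428 -0.0705  0.0968] zmax 0.1071 rect [545.5 -68.1] [17.6 12.6] 41.5
side 139 ctr [ 0.5584 -0.1171  0.0917] zmax 0.1011 rect [ 563.6 -116.7] [ 4.9 85.2] 86.2
side 170 [0.0678885  0.06985315 0.07172063]
top 36 ctr [0.6671 0.0722 0.0943] zmax 0.1068 rect [668.1  72.6] [ 3.9 80.2] 85.5
top 43 ctr [ 0.7074 -0.0896  0.0928] zmax 0.1061 rect [707.  -85.7] [64.3  5.2] 89.1
top 27 ctr [0.6794 0.0232 0.0988] zma
[... 230 characters left out ...]
6255 -0.0436  0.0876] zmax 0.1005 rect [626.7 -47. ] [35.3 58.4] 78.6
top 47 ctr [ 0.6237 -0.0088  0.0879] zmax 0.0965 rect [627.6  -7.5] [34.8 20.3] 0.8
top 27 ctr [0.5889 0.0777 0.0945] zmax 0.1074 rect [586.   77.9] [ 3.3 67.8] 87.3
top 13 ctr [ 0.571  -0.1175  0.0976] zmax 0.1015 rect [ 573.  -117.5] [ 0.5 43.8] 89.5
top 48 ctr [ 0.5743 -0.013   0.0873] zmax 0.0996 rect [573.3 -15.4] [22.1 34.3] 8.5
top 25 ctr [ 0.5424 -0.069   0.099 ] zmax 0.1117 rect [543.2 -68.9] [14.8 14.3] 59.3
top 8 ctr [ 0.5318 -0.1142  0.0998] zmax 0.1042 rect [ 532.6 -114.2] [24.1  0.3] 0.0
top 20 ctr [0.5218 0.0623 0.0939] zmax 0.1069 rect [521.6  61. ] [ 3.6 35.3] 1.6
top 168 [0.06314668 0.07010125 0.07543014]
```

```bash
python3 -c "
from station import bot; print(bot.hand_in())"
```

```text
the job is handed in; nothing more can be done
None
```

The job is handed in. I zeroed the scale on an empty dish, tipped and hefted the bin (it felt empty), stood it in the tray, put all 8 bushes in the dish, pressed record and put the stylus back. The bin slipped out of the gripper once in the dish and once on the bench, and one bush I had stood in the dish is now lying down, still inside.

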